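Bring a dish of ear specula under the microscope and stop down its iris

ROBOT

A 7-joint arm with a two-finger parallel gripper is mounted at the origin on a cart in front of the work surface, level with it; the furniture and walls round the work are solid. World frame = base frame: x ahead of the robot, y to its left, z up, the work surface at z = 0. Lengths are in m, angles in rad, forces in N, time in s.
With the tool pointing down it reaches from about 0.425 to 0.975 m from the base axis. Payload 16.7 kg.
Tool frame: the origin (TCP) lies midway between the tips of the shut fingers; the grasp point (between the pads) lies 19 mm behind it; x points along the fingers, y is the direction in which the jaws open and shut, and the axes are right-handed (so a half turn about x gives the same grasp; the last joint's range is limited). The gripper opens to 85 mm and grips with 20 to 120 N. Pads are 22 mm wide; open, the fingers measure 114 mm over their backs; the gripper's body (76 mm by 85 mm) begins 54 mm behind the grasp point. The pads swing forward as they close: fully open they stand 13 mm farther back than shut.
Start: joints at [-1.452, 0.426, 0.074, 1.606, -0.034, 1.111, -0.067], TCP at [0.179, 0.651, 0.231] pointing down, gripper open.
Joint ranges: [-2.85, 2.85], [-0.5, 2.14], [-1.23, 1.37], [0.21, 2.46], [-1.02, 4.16], [0.16, 2.05], [-2.73, 2.73]. Speed limits (rad/s): [1.89, 1.89, 2.39, 2.39, 3.01, 3.01, 3.01].

INTERFACE

Orientations are given as [roll, pitch, yaw] about the fixed x, y, z axes, in that order (R = Rz(yaw) Ry(pitch) Rx(roll)).
In Python, from rig import robot, camera gives the robot as it stands. The module is installed in compiled form; this text tells all that it offers.
- The arm moves only by the shell command python3 -m crank 'ROWS' [FORCE]. ROWS is JSON, a list of rows, each a list of 3 entries, a list of its own where there are three numbers: the closure, from -1 (fully open) to 1 (shut), then the shift along the tool's x, y, z in mm, then the turn about the tool's x in degrees. In form: [[grip, [x, y, z], spin], ...]. A call has 1 to 10 rows; each row shifts and turns the commanded pose from where the row before left it, along the tool's axes as they then stand; what a row does not reach is not made up. A row lasts 1/8 s, in which the tool goes at most 62.5 mm and 10.7 degrees, less where a joint would pass 70% of its speed; a pose out of reach is approached as far as the arm can. A call is refused whole if a number of a shift passes 62.5 or a number of a turn 10.7, either way. A call with a gripper value outside its range is refused whole. The fingers move at their own pace and stop on an object; FORCE is the grip in N (left out, the last holds). Time passes only in rows, so rows that do not move let the fingers close. It gives the time, the measured TCP pose, the force and the opening at its end, in the units of the state.
- robot.sense(): the state, without advancing time (a new reading comes with each control period).
- camera(name): name is "scene" or "top" or "wrist"; returns a dict with "color" (480x640x3 uint8, red, green, blue), "range_z" (480x640 float32, m along the optical axis (not along the pixel's ray), 0 where there is no reading), "intrinsics" (3x3 intrinsics, pixels), "R" (3x3) and "t" (3): a world point X has camera coordinates R X + t. Camera axes: x right, y down, z forward; pixel columns grow to the right and rows downward; lengths in m; the calibration is good to about 2 mm. A picture is of the moment at which its call begins.
- robot.finish_job(): hands the job in, once; it reports no verdict.
The state is a dict: "time": time; "qpos": joint angles; "qd": joint speeds; "joint_torque": joint torques, N m; "tool_pos": TCP position; "tcp_rot": TCP orientation; "force": force on the tool from outside, world axes, zero at the start; "torque": the same for the moment, N m; "grip_width": finger opening in m.
Only numpy, scipy, OpenCV 4.12 (cv2) and the standard library are available. Lean on these libraries where they do the work, as an engineer would, in place of code of your own. Each camera call takes 0.05 s, during which the arm holds its last target.

TASK

Three washed metal ear specula lie loose in the small open steel dish and are to be checked under the digital microscope. Pick the dish up by its handle, carry it level so that nothing falls out, and set it down gently, flat on the microscope's base and centred over the round stage plate under the lens. Then, with the dish let go, push the little lever of the slim iris ring all the way round to its right-hand stop, without pressing on the fixed lens parts above and below the ring, and leave the other loose things on the worktop where they are.

Things in the scene. Friction and masses are not known exactly. Their poses are not given: they have to be found in the camera images.
- dish: open rectangular dish of stainless steel, 112 (x) x 88 (y) x 27 (z) mm, walls and floor 2.5 mm, about 0.16 kg, holding three loose specula. Origin: centre of its underside; z up out of the dish; the handle sticks out at its -x end, on the middle line.
- dish_grip (a point): middle of the dish's black handle grip, at (-92, 0, 62) mm in the dish's frame. The grip is a straight bar 62 mm long, 14 mm wide across y with flat sides (grasp it across y), 14 mm thick; it rises away from the dish at 45 degrees (its lower end at x = -70, z = 40, its upper end at x = -114, z = 84 mm), on two wire stems from the end wall. Same axes as the dish.
- speculum_a_mid (a point): the narrowest of three bright metal ear specula, plain funnel-shaped cones that lie loose on the dish floor (nearest the handle at the start): wide rim 22 mm across, narrow end 7.0 mm, 36 mm long, 14 g; they roll easily. This point lies on its axis, 15 mm from the wide end.
- speculum_b_mid (a point): the middle of three bright metal ear specula, plain funnel-shaped cones that lie loose on the dish floor (in the middle at the start): wide rim 24 mm across, narrow end 9.0 mm, 36 mm long, 14 g; they roll easily. This point lies on its axis, 15 mm from the wide end.
- speculum_c_mid (a point): the widest of three bright metal ear specula, plain funnel-shaped cones that lie loose on the dish floor (farthest from the handle at the start): wide rim 26 mm across, narrow end 11.0 mm, 36 mm long, 14 g; they roll easily. This point lies on its axis, 15 mm from the wide end.
- microscope: digital inspection microscope, fixed to the worktop. Origin: on the worktop straight below the lens axis; x points from its open front (robot side) to its column behind, z up. White base plate from x = -95 to 125 mm, y = -98 to 98 mm, top at z = 18 mm; steel column 28 mm thick at x = 105 mm; white camera head 62 mm wide, z = 242 to 318 mm, its front face at x = -39 mm.
- screen_edge (a point): middle of the lower front edge of the microscope's screen (172 mm wide), at (-85, 0, 370) mm in the microscope's frame; its upper edge is at x = -18, z = 476 mm. It overhangs the stage and the iris lever: an upright tool over the lever, or over the handle of a dish on the stage, hits it, so come from the front with the tool leaning back towards the robot by 25 to 40 degrees.
- stage_centre (a point): middle of the round black stage plate (92 mm across, flush) on the microscope's base, straight below the lens, on top of the base. Its axes are the microscope's.
- lens: the fixed parts of the lens barrel, upright about the microscope's z axis: ring light 80 mm across from z = 150 to 164 mm, lower ring 56 mm across from z = 164 to 196 mm, upper ring 56 mm across from z = 212 to 244 mm (heights over the worktop). Origin and axes are the microscope's.
- lever_tip (a point): middle of the small black knob on the iris lever, 61 mm from the lens axis, 204 mm above the worktop. The lever is a level radial pin, 6 mm thick from 30 to 54 mm from the axis, then the knob, 11 mm thick, to 73 mm. It belongs to the slim bright iris ring, 60 mm across and 12 mm high (z = 198 to 210 mm), which sits between the two fixed lens rings.
- iris_ring (a joint): angle of the iris ring, rad, from 0 (open stop) to 1.2 (closed stop). In the microscope's frame the lever points to (-cos(0.6 - q), sin(0.6 - q)): 0 = front-left seen from the robot, 0.6 = straight to the front, 1.2 = front-right, the stop wanted. It turns easily (about 1 N at the lever) and stays where it is left.
- bottle_white: bystander: white bottle with a screw cap, 61 mm across, 150 mm tall, fixed to the worktop. Origin: centre of its underside.
- tape_roll_c: bystander: upright roll of tape, 33 mm across, 60 mm tall, loose on the worktop. Origin: centre of its underside.
- gauze: bystander: folded gauze pad, 37 x 57 x 10 mm, loose on the worktop. Origin: centre of its underside.
- needle_pack_1: bystander: red and white blister packet, 30 x 86 x 9 mm, loose on the worktop. Origin: centre of its underside.
Not all that is in view belongs to the job. What is shaped like the dish but green or yellow is not meant.

How it is judged:
On the way, in this order (a step that is already met when the one before it is completed fails the run):
1. the dish stands flat on the microscope's base, centred over the stage plate within 20 mm, let go, with all three specula inside (horizontal distance between dish and stage_centre below 0.02 m and z of dish in the frame of stage_centre between -0.004 and 0.004 m and angle between dish's own z axis and vertical below 0.06 rad and x of speculum_a_mid in the frame of dish between -0.052 and 0.052 m and y of speculum_a_mid in the frame of dish between -0.04 and 0.04 m and z of speculum_a_mid in the frame of dish between 0 and 0.03 m and x of speculum_b_mid in the frame of dish between -0.052 and 0.052 m and y of speculum_b_mid in the frame of dish between -0.04 and 0.04 m and z of speculum_b_mid in the frame of dish between 0 and 0.03 m and x of speculum_c_mid in the frame of dish between -0.052 and 0.052 m and y of speculum_c_mid in the frame of dish between -0.04 and 0.04 m and z of speculum_c_mid in the frame of dish between 0 and 0.03 m and contact force between the fingers and dish below 0.2 N), for 0.3 s.
2. the iris ring has been turned to its right-hand stop (joint above 1.1 rad) (value of joint iris_ring above 1.1 rad), for 0.2 s.
At the end, for the whole second after the job is handed in: The dish stands at rest, flat on the microscope's base, its middle within 20 mm of the middle of the stage plate, nobody holding it, all three specula lying inside it; the iris lever is at its right-hand stop (ring within 0.1 rad of it) (all of step 1 and value of joint iris_ring above 1.1 rad and linear speed of dish below 0.02 m/s); the robot touches nothing.
It fails at once if the dish is tipped more than 20 degrees (angle between dish's own z axis and vertical above 0.35 rad).
It fails at once if the dish is dropped onto the stage (faster than 0.5 m/s within 40 mm above it) (linear speed of dish above 0.5 m/s and horizontal distance between dish and stage_centre below 0.1 m and z of dish in the frame of stage_centre below 0.04 m).
It fails at once if the robot presses on the fixed lens parts with more than 3 N (contact force between any of the fingers, the arm and lens above 3 N).
It fails at once if the tape roll, gauze pad or needle packet is shifted by more than 25 mm (distance of any of tape_roll_c, gauze, needle_pack_1 from where it was at the start of the episode above 0.025 m).
It also fails if it takes over 58 s, if anything falls off the work surface, if the arm or the gripper's body presses on something with over 40 N, if the wrist force passes 120 N, or if a joint passes its speed limit or range.

## Working session

There is one attempt and no reset: what is moved stays moved. The work goes in short steps, Python scripts to look and compute and a shell command to move; the robot and the scene stay as the last step left them, time stands still between calls to the robot, and variables do not carry over. Pictures are saved under pics/ and viewed, and the job is handed in when it is done.

```bash
mkdir -p pics; ls; python3 - <<'E'
from rig import robot,camera
import cv2,numpy as np
s=robot.sense(); print(s)
for n in ["scene","top","wrist"]:
    c=camera(n); cv2.imwrite(f"pics/{n}0.png",c["color"][:,:,::-1]); np.savez(f"{n}0.npz",**c)
    print(n,c["intrinsics"].tolist(),c["R"].round(4).tolist(),c["t"].round(4).tolist(), (c["range_z"]>0).mean())
E
```

```text
pics
{'time': 0.0, 'qpos': array([-1.45253752,  0.42673181,  0.07383654,  1.60661913, -0.0340744 ,
        1.11080464, -0.0671006 ]), 'qd': array([ 0.00255552, -0.00060253,  0.00069169,  0.00260545,  0.00072096,
        0.00091822, -0.00187215]), 'joint_torque': array([-2.16564954e-04, -9.49841022e+01,  3.76077846e+00, -4.63504422e+01,
        1.92366110e-02,  1.02816275e-02,  6.47068660e-06]), 'tool_pos': array([0.17850278, 0.65053841, 0.23060496]), 'tcp_rot': array([-1.48366451,  1.5694921 , -1.7514315 ]), 'force': array([0.24294296, 0.83614676, 1.10461738]), 'torque': array([-0.01705449,  0.00607886,  0.01265197]), 'grip_width': 0.08516019033596313}
scene [[563.0387421438755, 0.0, 328.98880166417695], [0.0, 563.0387421438755, 245.39152256456117], [0.0, 0.0, 1.0]] [[-0.4322, -0.9018, -0.001], [-0.3644, 0.1757, -0.9145], [0.8249, -0.3949, -0.4045]] [0.0883, 0.4391, 1.596] 0.9959244791666667
top [[506.9333981346368, 0.0, 318.1016607043963], [0.0, 506.9333981346368, 244.1478516928798], [0.0, 0.0, 1.0]] [[0.3226, -0.9465, -0.0096], [-0.7715, -0.257, -0.582], [0.5484, 0.1951, -0.8131]] [-0.3226, 0.4998, 1.3907] 0.9960188802083333
wrist [[425.55617831549154, 0.0, 318.4462291091406], [0.0, 425.55617831549154, 236.4457046237213], [0.0, 0.0, 1.0]] [[0.2637, 0.9646, -0.0013], [0.9304, -0.254, 0.2645], [0.2548, -0.0709, -0.9644]] [-0.6733, -0.035, 0.3791] 0.9961686197916667
```

View pics/scene0.png

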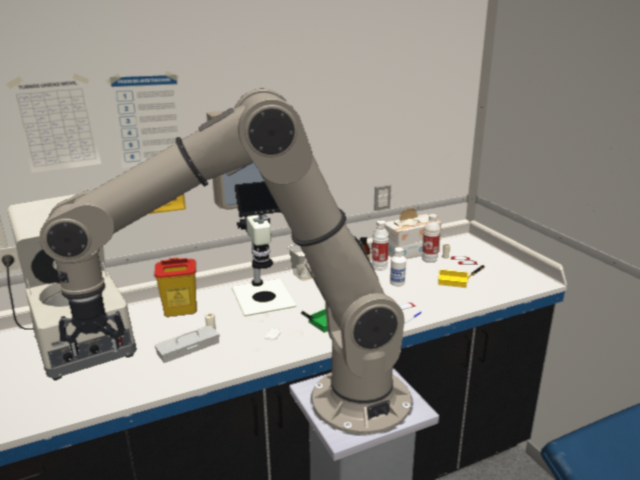

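View pics/top0.png

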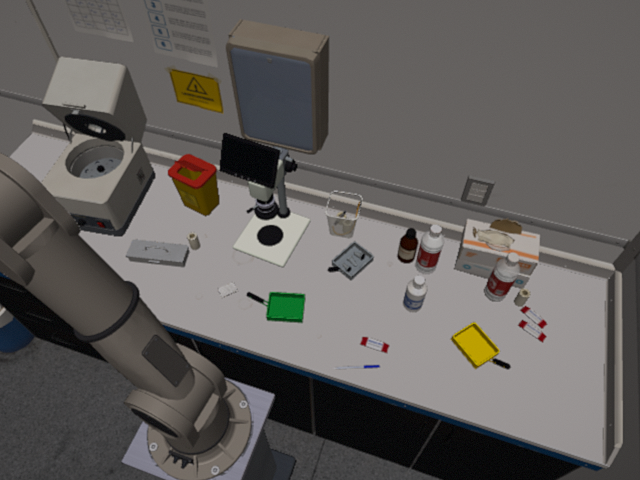

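View pics/wrist0.png

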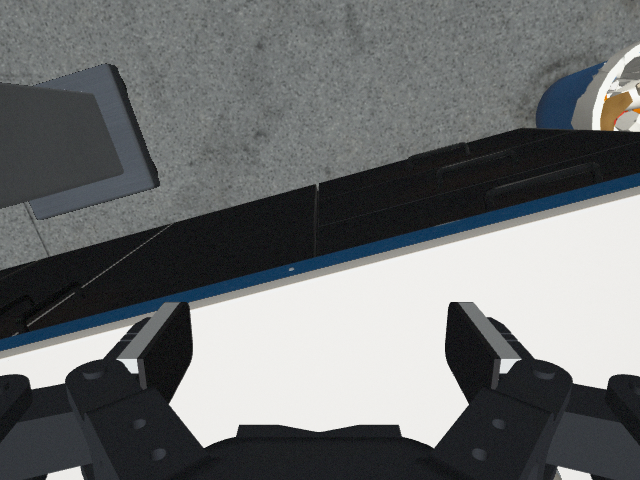

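The steel dish (grey) is at about (352,260) in the top view with its handle at lower left (335,268). The microscope stage is the black disc at (270,235). I'll zoom in next.

```bash
python3 - <<'E'
import cv2,numpy as np
d=np.load("top0.npz"); im=d["color"][:,:,::-1]
cv2.imwrite("pics/t_a.png",cv2.resize(im[120:300,210:410],None,fx=4,fy=4,interpolation=cv2.INTER_CUBIC)[:600])
cv2.imwrite("pics/t_b.png",cv2.resize(im[225:325,200:400],None,fx=4,fy=4,interpolation=cv2.INTER_CUBIC))
d=np.load("scene0.npz"); im=d["color"][:,:,::-1]
cv2.imwrite("pics/s_a.png",cv2.resize(im[170:350,190:330],None,fx=3.3,fy=3.3,interpolation=cv2.INTER_CUBIC))
E
```

```text
(no output)
```

View pics/t_a.png

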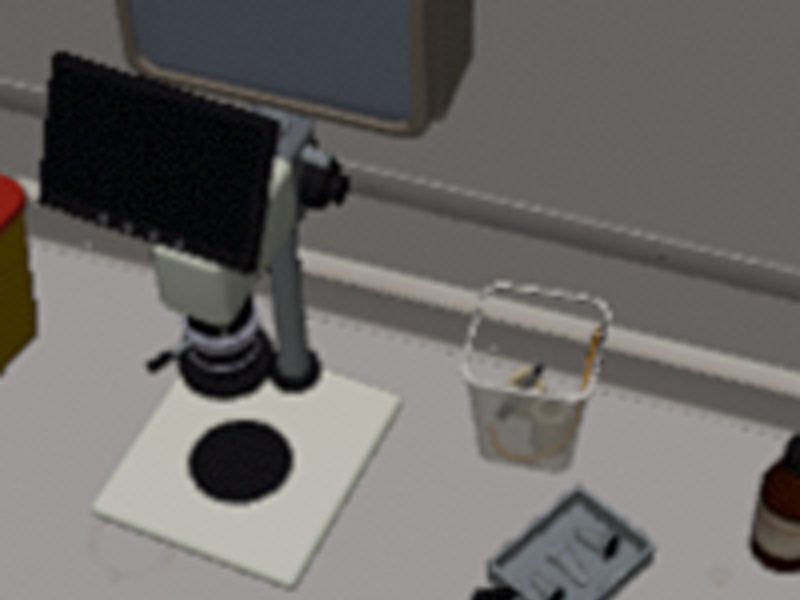

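View pics/t_b.png

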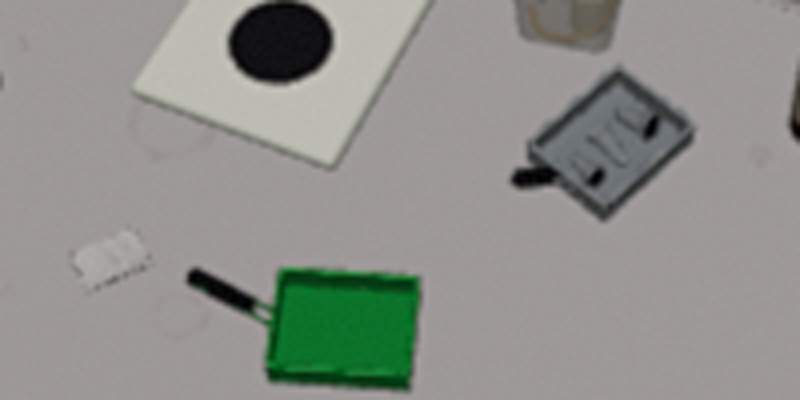

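View pics/s_a.png

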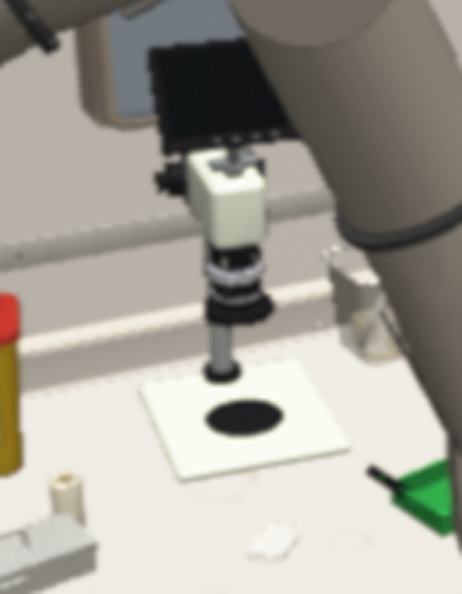

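```bash
cat > h.py <<'E'
import numpy as np,cv2
def load(n): return dict(np.load(n))
def ray(d,u,v,z):
    K,R,t=d["intrinsics"],d["R"],d["t"]
    C=-R.T@t; r=R.T@np.linalg.inv(K)@np.array([u,v,1.0])
    return C+r*(z-C[2])/r[2]
def dep(d,u,v):
    K,R,t=d["intrinsics"],d["R"],d["t"]
    z=d["range_z"][int(round(v)),int(round(u))]
    return R.T@(np.linalg.inv(K)@np.array([u,v,1.0])*z-t)
def cloud(d):
    K,R,t=d["intrinsics"],d["R"],d["t"]
    v,u=np.mgrid[:480,:640]; z=d["range_z"]
    P=np.stack([(u-K[0,2])/K[0,0]*z,(v-K[1,2])/K[1,1]*z,z],-1)
    return (P-t)@R
def proj(d,X):
    c=d["R"]@np.array(X)+d["t"]; p=d["intrinsics"]@c; return p[:2]/p[2]
def tri(d1,p1,d2,p2):
    P=[d["intrinsics"]@np.c_[d["R"],d["t"]] for d in(d1,d2)]
    X=cv2.triangulatePoints(P[0],P[1],np.float64(p1).reshape(2,1),np.float64(p2).reshape(2,1))[:,0]; return X[:3]/X[3]
E
python3 - <<'E'
from h import *
t=load("top0.npz"); s=load("scene0.npz")
def black(d,box):
    x0,y0,x1,y1=box
    m=(d["color"][y0:y1,x0:x1].max(-1)<60).astype(np.uint8)
    n,l,st,c=cv2.connectedComponentsWithStats(m)
    return [(st[i,4],c[i]+[x0,y0],st[i]) for i in range(1,n) if st[i,4]>20]
a=black(t,(250,222,292,250)); b=black(s,(240,285,290,310))
print(a,b)
pa=max(a,key=lambda k:k[0])[1]; pb=max(b,key=lambda k:k[0])[1]
print("stage tri",tri(t,pa,s,pb),"rays",ray(t,*pa,.018),ray(s,*pb,.018))
for n,p in dict(bl=(133,91),br=(333,167)).items():
    p=(200+p[0]/4,225+p[1]/4); print(n,ray(t,*p,.018))
for n,p in dict(tr=(401,400),bl=(94,508),br=(293,585),tl=(180,395)).items():
    p=(210+p[0]/4,120+p[1]/4); print(n,ray(t,*p,.018),dep(t,*p))
print("dish")
for n,p in dict(l=(530,147),b=(605,215),r=(693,130),t=(618,70)).items():
    p=(200+p[0]/4,225+p[1]/4); print(n,ray(t,*p,.027),dep(t,*p))
for n,p in dict(htip=(516,178),hin=(552,178)).items():
    p=(200+p[0]/4,225+p[1]/4); print(n,p,ray(t,*p,.062),dep(t,*p))
E
```

```text
[(np.int32(393), array([269.80661578, 234.87277354]), array([  8,   3,  25,  20, 393], dtype=int32))] [(np.int32(149), array([263.66442953, 296.05369128]), array([ 14,   7,  21,   9, 149], dtype=int32))]
stage tri [0.65167707 0.05600496 0.0245679 ] rays [0.65614673 0.05848147 0.018     ] [0.66288994 0.05227291 0.018     ]
bl [0.56649854 0.15571531 0.018     ]
br [ 0.54855616 -0.0327195   0.018     ]
tr [ 0.76171789 -0.05222495  0.018     ] [ 0.76780725 -0.04989457  0.00975748]
bl [0.56961625 0.15620135 0.018     ] [0.56810457 0.15511703 0.02051268]
br [ 0.55039106 -0.03201103  0.018     ] [ 0.55048192 -0.0319651   0.01784544]
tl [0.70549449 0.13473497 0.018     ] [0.70124601 0.13220394 0.02408112]
dish
l [ 0.61300475 -0.18227847  0.027     ] [ 0.6191059  -0.18044724  0.01741737]
b [ 0.56964559 -0.25960447  0.027     ] [ 0.5790642  -0.25749636  0.01144568]
r [ 0.67174562 -0.30498549  0.027     ] [ 0.67781869 -0.30406481  0.01805453]
t [ 0.71087295 -0.22884811  0.027     ] [ 0.70888535 -0.22929126  0.02981125]
htip (329.0, 269.5) [ 0.55908702 -0.1874895   0.062     ] [ 0.5443366  -0.19211126  0.08604816]
hin (338.0, 269.5) [ 0.56813925 -0.21459586  0.062     ] [ 0.57552609 -0.21254429  0.05008655]
```

```bash
cat >> h.py <<'E'
from scipy.spatial.transform import Rotation as Ro
def toolR(s): return Ro.from_euler("xyz",s["tcp_rot"]).as_matrix()
def delta(s,tgt):
    return (toolR(s).T@(np.array(tgt)-s["tool_pos"])*1000).round(1)
def show():
    from rig import robot
    s=robot.sense(); R=toolR(s)
    print("t",s["time"],"tcp",s["tool_pos"].round(4),"rot",s["tcp_rot"].round(3),"q",s["qpos"].round(4).tolist(),"F",s["force"].round(1),"w",round(s["grip_width"],4))
    print("tool axes x,y,z:",R.T.round(3).tolist()); return s
E
python3 - <<'E'
from h import *
s=show()
for tg in [(.35,.35,.33),(.45,.0,.33),(.45,-.15,.25)]: print(tg,delta(s,tg))
t=load("top0.npz"); P=cloud(t)
# obstacles heights map
for n,(u,v) in dict(sharps=(193,170),tape=(193,236),tapetop=(192,233),box=(157,250),gauze=(227,290),bottle_w=(415,280),basket=(343,200),brown=(410,232),green=(287,306),screen=(250,160)).items(): print(n,P[v,u].round(3))
E
```

```text
t 0.15 tcp [0.1785 0.6506 0.2308] rot [-1.522  1.57  -1.79 ] q [-1.4525, 0.4266, 0.0738, 1.6065, -0.0341, 1.1108, -0.0671] F [-0.5  0.6  1.8] w 0.0853
tool axes x,y,z: [[-0.0, -0.001, -1.0], [0.265, 0.964, -0.001], [0.964, -0.265, 0.0]]
(0.35, 0.35, 0.33) [ -99.  -244.6  244.9]
(0.45, 0.0, 0.33) [ -98.7 -555.7  434. ]
(0.45, -0.15, 0.25) [ -18.5 -700.3  473.7]
sharps [0.689 0.323 0.219]
tape [0.551 0.293 0.047]
tapetop [0.555 0.297 0.056]
box [0.468 0.388 0.033]
gauze [0.416 0.112 0.003]
bottle_w [ 0.548 -0.454  0.153]
basket [ 0.851 -0.144  0.06 ]
brown [ 0.725 -0.401  0.14 ]
green [ 0.423 -0.093  0.004]
screen [0.601 0.055 0.432]
```

```bash
python3 -m crank '[[-1,[-16.5,-41,41],0],[-1,[-16.5,-41,41],0],[-1,[-16.5,-41,41],0],[-1,[-16.5,-41,41],0],[-1,[-16.5,-41,41],0],[-1,[-16.5,-41,41],0]]'; python3 - <<'E'
from h import *
s=show()
for tg in [(.45,.0,.33),(.45,-.15,.33),(.45,-.15,.25)]: print(tg,delta(s,tg))
E
```

```text
time: 0.9
tool_pos: [0.3514, 0.3467, 0.3308]
tcp_rot: [2.111, 1.571, 1.843]
force: [1.1, 0.3, 0.6]
grip_width: 0.0857
t 0.9 tcp [0.3514 0.3467 0.3308] rot [2.111 1.571 1.843] q [-1.1305, 0.0361, 0.2296, 1.883, -0.0089, 1.2233, 0.4049] F [1.1 0.3 0.6] w 0.0857
tool axes x,y,z: [[-0.0, 0.0, -1.0], [0.265, 0.964, 0.0], [0.964, -0.265, -0.0]]
(0.45, 0.0, 0.33) [   0.7 -308.2  186.9]
(0.45, -0.15, 0.33) [   0.7 -452.9  226.6]
(0.45, -0.15, 0.25) [  80.7 -452.9  226.6]
```

```bash
python3 -m crank '[[-1,[0,-51,31],0],[-1,[0,-51,31],0],[-1,[0,-51,31],0],[-1,[0,-51,31],0],[-1,[0,-51,31],0],[-1,[0,-51,31],0],[-1,[0,-48,13],0],[-1,[0,-48,13],0],[-1,[0,-48,13],0]]'; python3 - <<'E'
from h import *
from rig import camera
s=show()
for n in ["scene","top","wrist"]:
    c=camera(n); np.savez(n+"1.npz",**c); cv2.imwrite(f"pics/{n}1.png",c["color"][:,:,::-1])
E
```

```text
time: 2.02
tool_pos: [0.4482, -0.1466, 0.3304]
tcp_rot: [1.166, 1.57, 0.898]
force: [1.9, 0.7, -0.1]
grip_width: 0.0857
t 2.025 tcp [ 0.4482 -0.1466  0.3304] rot [1.166 1.57  0.898] q [-0.6703, -0.0516, 0.8389, 1.9495, 0.0402, 1.2266, 1.4574] F [ 1.9  0.7 -0.1] w 0.0857
tool axes x,y,z: [[0.0, 0.0, -1.0], [0.265, 0.964, 0.001], [0.964, -0.265, 0.0]]
```

View pics/scene1.png

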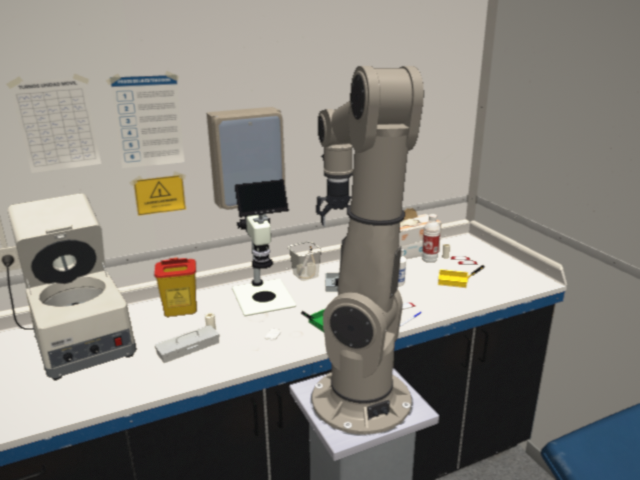

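View pics/wrist1.png

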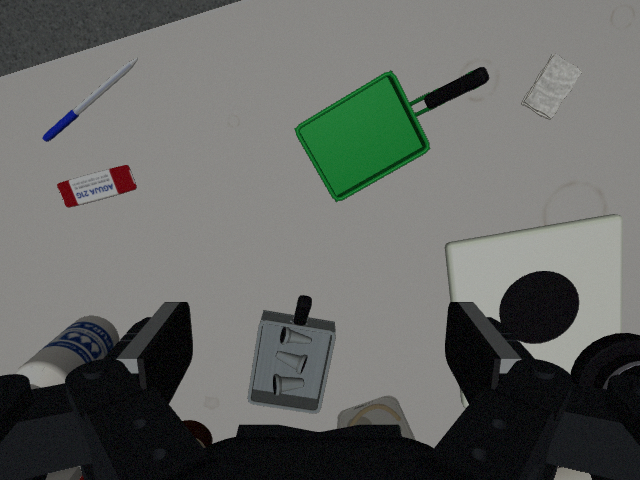

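View pics/top1.png

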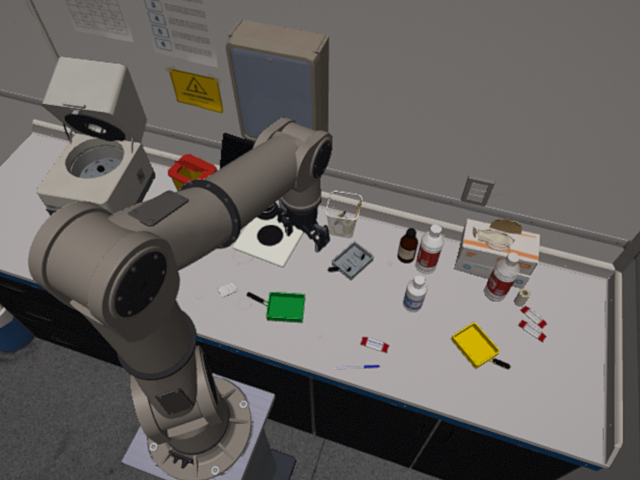

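```bash
python3 - <<'E'
from h import *
w=load("wrist1.npz"); C=-w["R"].T@w["t"]; print("cam C",C,"offset from tcp",C-np.array([.4482,-.1466,.3304]))
# dish from wrist: rim corners
for n,p in dict(nl=(262,318),nr=(336,325),fr=(319,411),fl=(249,402)).items():
    print(n,ray(w,*p,.027).round(4),dep(w,*p).round(4))
for n,p in dict(htip=(305,297),hbase=(301,322)).items(): print(n,ray(w,*p,.062).round(4),dep(w,*p).round(4))
E
python3 -m crank '[[-1,[-60,0,0],0],[-1,[-60,0,0],0],[-1,[-60,0,0],0],[-1,[-60,0,0],0],[-1,[-60,0,0],0]]'; python3 - <<'E'
from h import *
show()
E
```

```text
cam C [ 0.38275726 -0.13249421  0.47382651] offset from tcp [-0.06544274  0.01410579  0.14342651]
nl [ 0.5771 -0.2546  0.027 ] [ 0.579  -0.2558  0.0226]
nr [ 0.6086 -0.175   0.027 ] [ 0.6214 -0.1774  0.0016]
fr [ 0.7151 -0.2252  0.027 ] [ 7.346e-01 -2.306e-01  7.000e-04]
fl [ 0.6797 -0.3039  0.027 ] [ 0.6788 -0.3034  0.0284]
htip [ 0.5511 -0.1945  0.062 ] [ 0.5428 -0.1914  0.0823]
hbase [ 0.5775 -0.2065  0.062 ] [ 0.5798 -0.2074  0.057 ]
time: 2.8
tool_pos: [0.4482, -0.1442, 0.6323]
tcp_rot: [1.286, 1.57, 1.02]
force: [1.2, -0.6, 0.6]
grip_width: 0.0854
t 2.8 tcp [ 0.4482 -0.1442  0.6323] rot [1.286 1.57  1.02 ] q [-0.6991, -0.0873, 0.801, 1.3481, 0.0644, 1.8534, 1.4225] F [ 1.2 -0.6  0.6] w 0.0854
tool axes x,y,z: [[0.0, 0.001, -1.0], [0.263, 0.965, 0.001], [0.965, -0.263, 0.0]]
```

```bash
for i in 1 2 ; do python3 -m crank '[[-1,[-40,0,0],0],[-1,[-40,0,0],0]]'; done; python3 - <<'E'
from h import *
show()
E
```

```text
time: 3.05
tool_pos: [0.4485, -0.144, 0.7117]
tcp_rot: [1.035, 1.57, 0.769]
force: [-1.4, -0.1, 0.4]
grip_width: 0.0855
time: 3.3
tool_pos: [0.4528, -0.1452, 0.7493]
tcp_rot: [0.029, 1.518, -0.238]
force: [0.4, 0.8, -0.1]
grip_width: 0.0858
t 3.3 tcp [ 0.4528 -0.1452  0.7493] rot [ 0.029  1.518 -0.238] q [-0.8282, 0.0227, 1.0677, 1.0299, -0.0224, 2.048, 1.5315] F [ 0.4  0.8 -0.1] w 0.0858
tool axes x,y,z: [[0.051, -0.012, -0.999], [0.264, 0.964, 0.002], [0.963, -0.264, 0.053]]
```

```bash
python3 -m crank '[[-1,[-40,0,0],0],[-1,[-40,0,0],0],[-1,[-40,0,0],0],[-1,[-40,0,0],0]]'; python3 - <<'E'
from h import *
show()
E
```

```text
time: 3.8
tool_pos: [0.4477, -0.1451, 0.7952]
tcp_rot: [0.061, 1.415, -0.205]
force: [-1.2, -0.4, -0.8]
grip_width: 0.0854
t 3.8 tcp [ 0.4477 -0.1451  0.7952] rot [ 0.061  1.415 -0.205] q [-0.2976, 0.0069, 0.485, 0.9312, -0.0005, 2.0482, 1.4914] F [-1.2 -0.4 -0.8] w 0.0854
tool axes x,y,z: [[0.152, -0.032, -0.988], [0.262, 0.965, 0.01], [0.953, -0.261, 0.155]]
```

```bash
python3 -m crank '[[-1,[0,-44,-9],0],[-1,[0,-44,-9],0],[-1,[0,-44,-9],0],[-1,[-40,0,0],0],[-1,[-40,0,0],0],[-1,[-40,0,0],0],[-1,[-40,0,0],0]]'; python3 - <<'E'
from h import *
show()
E
```

```text
time: 4.68
tool_pos: [0.3672, -0.2578, 0.8383]
tcp_rot: [-0.046, 1.316, -0.315]
force: [0.3, -0.0, 0.6]
grip_width: 0.0855
t 4.675 tcp [ 0.3672 -0.2578  0.8383] rot [-0.046  1.316 -0.315] q [0.5203, -0.0103, -0.0153, 0.8528, -0.0539, 2.0483, 1.7761] F [ 0.3 -0.   0.6] w 0.0855
tool axes x,y,z: [[0.24, -0.078, -0.968], [0.267, 0.964, -0.012], [0.933, -0.256, 0.252]]
```

```bash
python3 -m crank '[[-1,[0,-40,-10],0],[-1,[-50,0,0],0],[-1,[-50,0,0],0],[-1,[-50,0,0],0],[-1,[-50,0,0],0],[-1,[-50,0,0],0],[-1,[-50,0,0],0]]'; python3 - <<'E'
from h import *
show()
E
```

```text
time: 5.55
tool_pos: [0.273, -0.2535, 0.9352]
tcp_rot: [-0.175, 1.09, -0.454]
force: [0.7, 0.1, -0.1]
grip_width: 0.0854
t 5.55 tcp [ 0.273  -0.2535  0.9352] rot [-0.175  1.09  -0.454] q [0.8887, -0.1127, -0.1513, 0.734, -0.1637, 2.0485, 1.9162] F [ 0.7  0.1 -0.1] w 0.0854
tool axes x,y,z: [[0.415, -0.203, -0.887], [0.293, 0.953, -0.081], [0.861, -0.226, 0.455]]
```

```bash
python3 -m crank '[[-1,[0,0,0],10],[-1,[0,0,0],0]]'; python3 - <<'E'
from h import *
s=show()
R=toolR(s)
g=np.array([.560,-.202,.062])+.019*R[:,0]; pre=g-.15*R[:,0]
print(g,pre,delta(s,pre),delta(s,g))
E
```

```text
time: 5.8
tool_pos: [0.2736, -0.2534, 0.9347]
tcp_rot: [-0.001, 1.091, -0.453]
force: [-0.5, -0.8, -0.4]
grip_width: 0.0856
t 5.8 tcp [ 0.2736 -0.2534  0.9347] rot [-1.000e-03  1.091e+00 -4.530e-01] q [0.9044, -0.1116, -0.1637, 0.7341, -0.1668, 2.0484, 1.7443] F [-0.5 -0.8 -0.4] w 0.0856
tool axes x,y,z: [[0.415, -0.202, -0.887], [0.437, 0.9, -0.001], [0.798, -0.387, 0.461]]
[ 0.56788022 -0.20583553  0.04514204] [ 0.50566799 -0.175555    0.17823121] [ 751.8  171.8 -193.8] [ 901.8  171.8 -193.8]
```

```bash
python3 -m crank '[[-1,[54,12,-14],0],[-1,[54,12,-14],0],[-1,[54,12,-14],0],[-1,[54,12,-14],0],[-1,[54,12,-14],0],[-1,[54,12,-14],0],[-1,[54,12,-14],0],[-1,[54,12,-14],0]]'; python3 - <<'E'
from h import *
from rig import camera
s=show()
R=toolR(s)
g=np.array([.560,-.202,.062])+.019*R[:,0]; pre=g-.12*R[:,0]
print(g,pre,delta(s,pre),delta(s,g))
for n in ["scene","wrist"]:
    c=camera(n); np.savez(n+"2.npz",**c); cv2.imwrite(f"pics/{n}2.png",c["color"][:,:,::-1])
E
```

```text
time: 6.8
tool_pos: [0.404, -0.2115, 0.5039]
tcp_rot: [-0.005, 1.093, -0.452]
force: [1.7, -1.2, -0.7]
grip_width: 0.0853
t 6.8 tcp [ 0.404  -0.2115  0.5039] rot [-0.005  1.093 -0.452] q [0.8831, -0.3619, -0.3843, 1.9121, -0.1693, 1.0903, 1.6542] F [ 1.7 -1.2 -0.7] w 0.0853
tool axes x,y,z: [[0.414, -0.201, -0.888], [0.433, 0.901, -0.002], [0.801, -0.384, 0.46]]
[ 0.5678627  -0.20581946  0.04513022] [ 0.51820352 -0.18169655  0.15167622] [354.   77.1 -82. ] [474.   77.1 -82. ]
```

View pics/scene2.png

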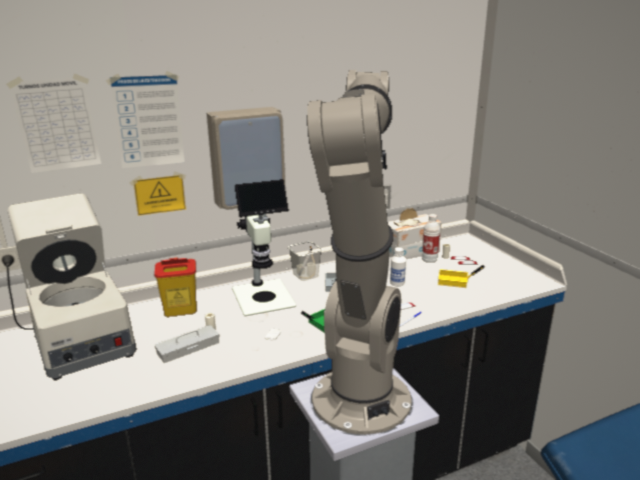

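View pics/wrist2.png

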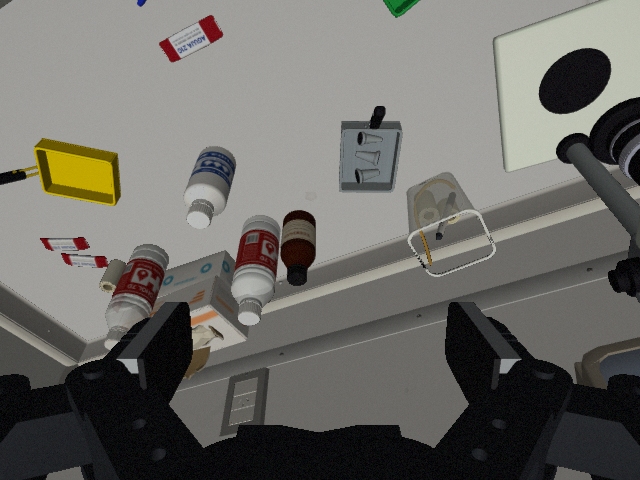

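```bash
python3 - <<'E'
from h import *
for i,(x,y) in ((1,(220,270)),(2,(310,80))):
    d=load(f"wrist{i}.npz"); im=d["color"][y:y+150,x:x+150,::-1]
    cv2.imwrite(f"pics/wz{i}.png",cv2.resize(im,None,fx=4,fy=4,interpolation=cv2.INTER_CUBIC))
E
```

```text
(no output)
```

View pics/wz1.png

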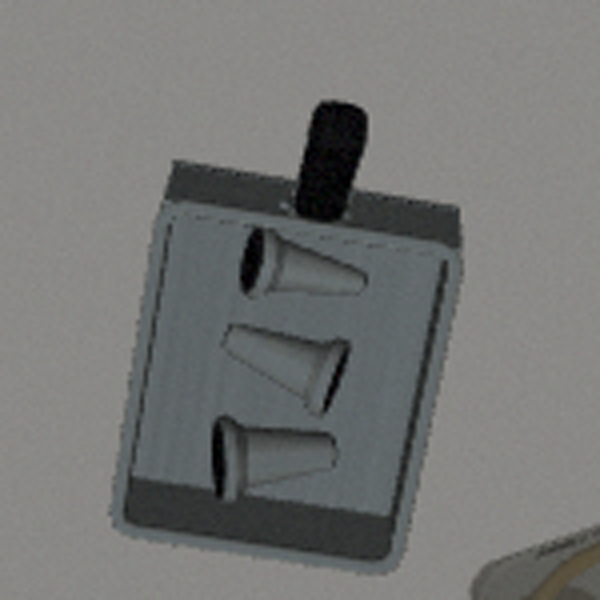

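View pics/wz2.png

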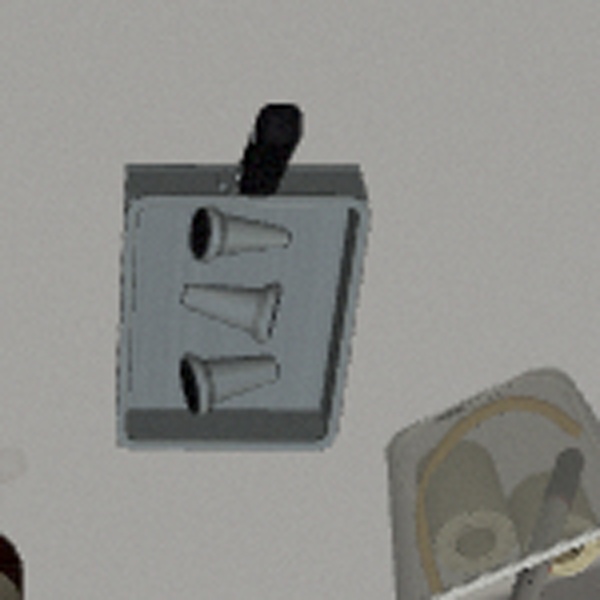

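```bash
python3 - <<'E'
from h import *
a=load("wrist1.npz"); b=load("wrist2.npz")
f=lambda p,o:(o[0]+(p[0]-1.5)/4,o[1]+(p[1]-1.5)/4)
pr=dict(nl=((166,205),(125,198)),nr=((460,248),(368,200)),fr=((393,573),(333,447)),fl=((114,524),(120,444)),htip=((340,112),(281,115)),hlow=((324,212),(260,188)))
Z={}
for n,(p,q) in pr.items():
    p=f(p,(220,270)); q=f(q,(310,80)); X=tri(a,p,b,q); Z[n]=(ray(a,*p,.027)+ray(b,*q,.027))/2
    print(n,X.round(4),ray(a,*p,.027).round(4),ray(b,*q,.027).round(4))
c=np.mean([Z[k] for k in("nl","nr","fr","fl")],0)
ax=(Z["fl"]+Z["fr"]-Z["nl"]-Z["nr"])/2; ay=(Z["nr"]+Z["fr"]-Z["nl"]-Z["fl"])/2
print(c,np.linalg.norm(ax),np.arctan2(ax[1],ax[0]),np.linalg.norm(ay),np.arctan2(-ay[0],ay[1]))
E
```

```text
nl [ 0.59   -0.2628  0.0037] [ 0.5803 -0.2566  0.027 ] [ 0.5777 -0.2583  0.027 ]
nr [ 0.6131 -0.1781  0.0332] [ 0.6163 -0.1787  0.027 ] [ 0.6167 -0.1783  0.027 ]
fr [ 0.7082 -0.2246  0.0391] [ 0.7173 -0.2272  0.027 ] [ 0.7173 -0.2261  0.027 ]
fl [ 0.6771 -0.3039  0.0283] [ 0.6776 -0.3043  0.027 ] [ 0.6784 -0.3043  0.027 ]
htip [ 0.541  -0.1913  0.0886] [ 0.566  -0.2004  0.027 ] [ 0.5718 -0.1957  0.027 ]
hlow [ 0.5889 -0.2112  0.0389] [ 0.5946 -0.2135  0.027 ] [ 0.5952 -0.2123  0.027 ]
[ 0.64768705 -0.24174451  0.027     ] 0.11062848930413621 -0.4438527851173678 0.08723941617176686 -0.45630930896848104
```

```bash
python3 - <<'E'
from h import *
s=show(); R=toolR(s)
g=np.array([.565,-.2015,.063])+.019*R[:,0]
for k in (.12,.0): print(delta(s,g-k*R[:,0]))
E
```

```text
t 6.9 tcp [ 0.403  -0.2105  0.5   ] rot [-0.002  1.101 -0.449] q [0.8829, -0.3598, -0.3857, 1.9162, -0.1695, 1.0921, 1.6538] F [-0.4  0.2  0.1] w 0.0853
tool axes x,y,z: [[0.408, -0.197, -0.892], [0.433, 0.902, -0.001], [0.804, -0.385, 0.453]]
[352.9  78.6 -71.1]
[472.9  78.6 -71.1]
```

```bash
python3 -m crank '[[-1,[50,11.2,-10.2],0],[-1,[50,11.2,-10.2],0],[-1,[50,11.2,-10.2],0],[-1,[50,11.2,-10.2],0],[-1,[50,11.2,-10.2],0],[-1,[50,11.2,-10.2],0],[-1,[50,11.2,-10.2],0],[-1,[0,0,0],0],[-1,[0,0,0],0]]'; python3 - <<'E'
from h import *
from rig import camera
s=show(); R=toolR(s)
g=np.array([.565,-.2015,.063])+.019*R[:,0]
print(delta(s,g))
for n in ["scene","wrist","top"]:
    c=camera(n); np.savez(n+"3.npz",**c); cv2.imwrite(f"pics/{n}3.png",c["color"][:,:,::-1])
E
```

```text
time: 8.02
tool_pos: [0.5197, -0.1894, 0.1819]
tcp_rot: [-0.013, 1.092, -0.468]
force: [0.1, -1.3, -0.2]
grip_width: 0.0856
t 8.025 tcp [ 0.5197 -0.1894  0.1819] rot [-0.013  1.092 -0.468] q [0.8406, 0.1441, -0.7361, 2.2454, 0.6686, 0.4091, 0.679] F [ 0.1 -1.3 -0.2] w 0.0856
tool axes x,y,z: [[0.411, -0.208, -0.888], [0.441, 0.897, -0.006], [0.798, -0.389, 0.461]]
[145.7   9.8 -13.9]
```

View pics/wrist3.png

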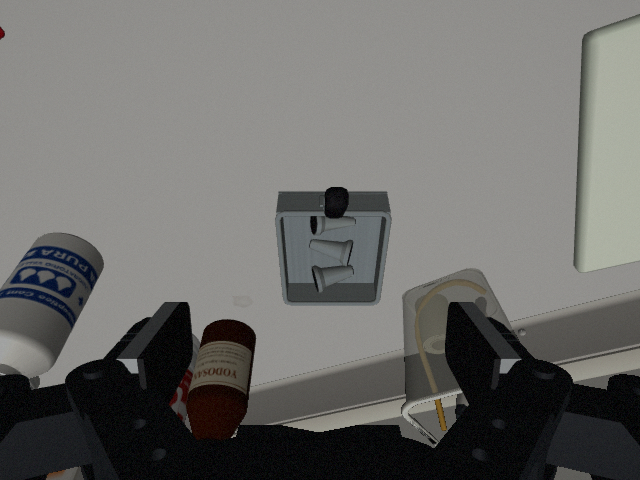

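View pics/top3.png

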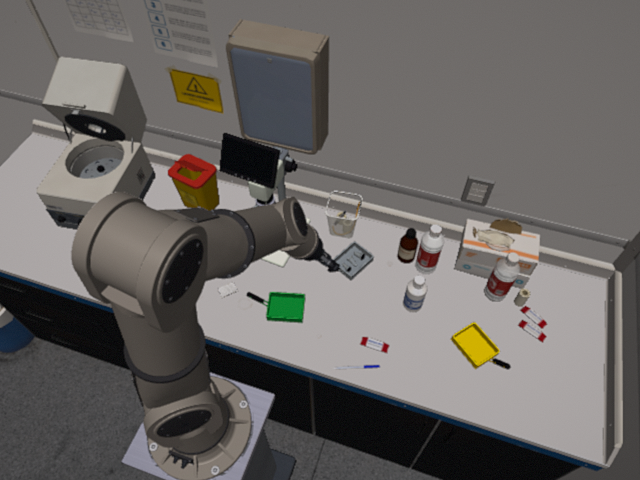

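```bash
python3 -m crank '[[-1,[20,5,-7],0.3],[-1,[20,5,-7],0.4],[-1,[20,0,0],0],[-1,[20,0,0],0],[-1,[0,0,0],0],[-1,[0,0,0],0]]'; python3 - <<'E'
from h import *
s=show(); R=toolR(s)
g=np.array([.565,-.2015,.063])+.019*R[:,0]
print(delta(s,g))
E
```

```text
time: 8.93
tool_pos: [0.5452, -0.1913, 0.1039]
tcp_rot: [0.0, 1.092, -0.469]
force: [-0.1, 0.1, -0.1]
grip_width: 0.0852
t 8.925 tcp [ 0.5452 -0.1913  0.1039] rot [ 0.     1.092 -0.469] q [0.6238, 0.3145, -0.5484, 2.265, 1.1704, 0.341, 0.1634] F [-0.1  0.1 -0.1] w 0.0852
tool axes x,y,z: [[0.411, -0.208, -0.887], [0.452, 0.892, 0.0], [0.792, -0.401, 0.461]]
[65.6 -0.2  0.9]
```

```bash
python3 -m crank '[[-1,[16,0,0],0],[-1,[16,0,0],0],[-1,[16,0,0],0],[-1,[17,0,0],0],[-1,[0,0,0],0],[-1,[0,0,0],0]]'; python3 - <<'E'
from h import *
from rig import camera
s=show(); R=toolR(s)
g=np.array([.565,-.2015,.063])+.019*R[:,0]
print(delta(s,g))
for n in ["wrist","top"]:
    c=camera(n); np.savez(n+"4.npz",**c); cv2.imwrite(f"pics/{n}4.png",c["color"][:,:,::-1])
E
```

```text
time: 9.68
tool_pos: [0.5717, -0.2047, 0.0461]
tcp_rot: [0.001, 1.092, -0.468]
force: [-0.2, 0.6, 0.2]
grip_width: 0.0853
t 9.675 tcp [ 0.5717 -0.2047  0.0461] rot [ 1.000e-03  1.092e+00 -4.680e-01] q [0.5502, 0.4588, -0.4573, 2.2334, 1.5311, 0.3275, -0.1662] F [-0.2  0.6  0.2] w 0.0853
tool axes x,y,z: [[0.411, -0.208, -0.888], [0.452, 0.892, 0.0], [0.792, -0.401, 0.461]]
[ 0.5 -0.2  1.2]
```

View pics/wrist4.png

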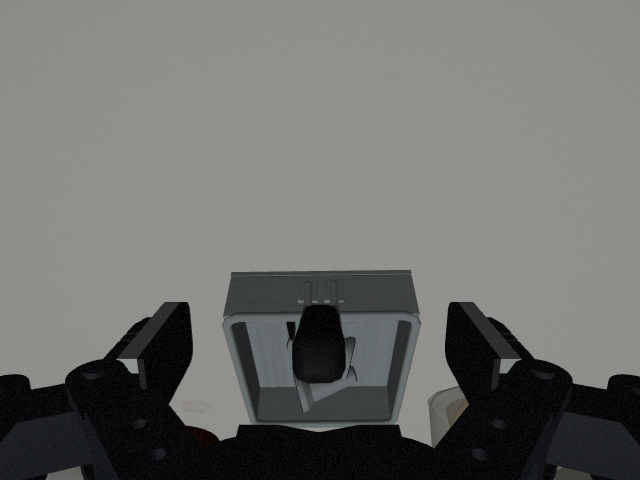

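The handle sits midway between the pads at about (320,345), so I'll close the gripper.

```bash
python3 -m crank '[[1,[0,0,0],0],[1,[0,0,0],0],[1,[0,0,0],0],[1,[0,0,0],0],[1,[0,0,0],0],[1,[0,0,0],0]]' 90; python3 - <<'E'
from h import *
show()
E
```

```text
time: 10.52
tool_pos: [0.572, -0.2044, 0.0451]
tcp_rot: [0.001, 1.093, -0.467]
force: [-2.1, 1.3, 3.7]
grip_width: 0.0129
t 10.525 tcp [ 0.572  -0.2044  0.0451] rot [ 1.000e-03  1.093e+00 -4.670e-01] q [0.5491, 0.4608, -0.4565, 2.233, 1.5343, 0.3273, -0.1692] F [-2.1  1.3  3.7] w 0.0129
tool axes x,y,z: [[0.411, -0.207, -0.888], [0.451, 0.892, 0.001], [0.792, -0.401, 0.46]]
```

```bash
python3 -m crank '[[1,[-4.4,0,2.3],0],[1,[-8.9,0,4.6],0],[1,[-13.3,0,6.9],0],[1,[-13.3,0,6.9],0],[1,[-13.3,0,6.9],0],[1,[-8.9,0,4.6],0],[1,[0,0,0],0],[1,[0,0,0],0]]'; python3 - <<'E'
from h import *
from rig import camera
s=show()
for n in ["wrist","top","scene"]:
    c=camera(n); np.savez(n+"5.npz",**c); cv2.imwrite(f"pics/{n}5.png",c["color"][:,:,::-1])
E
```

```text
time: 11.52
tool_pos: [0.5714, -0.2047, 0.1144]
tcp_rot: [0.0, 1.094, -0.468]
force: [0.1, 0.0, -2.2]
grip_width: 0.0127
t 11.525 tcp [ 0.5714 -0.2047  0.1144] rot [ 0.     1.094 -0.468] q [0.64, 0.3356, -0.5506, 2.1974, 1.0563, 0.3638, 0.3057] F [ 0.1  0.  -2.2] w 0.0127
tool axes x,y,z: [[0.41, -0.207, -0.888], [0.452, 0.892, 0.0], [0.792, -0.401, 0.459]]
```

View pics/wrist5.png

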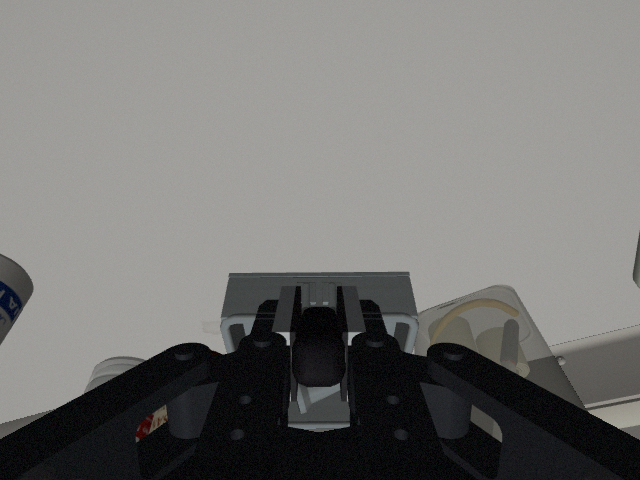

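View pics/top5.png

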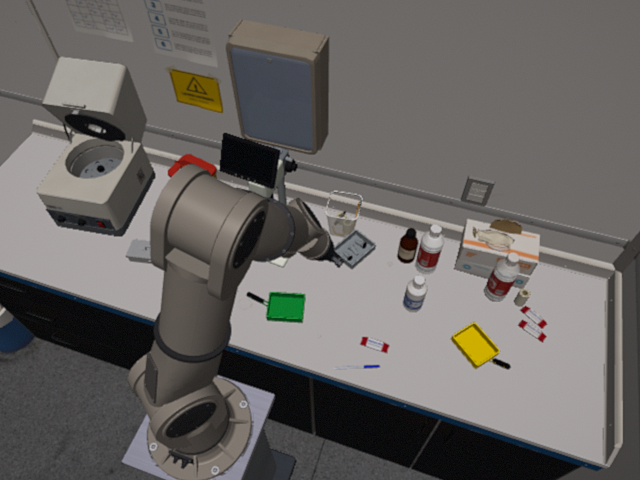

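```bash
python3 - <<'E'
from h import *
P={}
for n,box in (("wrist1",(485,255,590,350)),("wrist2",(530,40,620,118)),("top0",(250,222,292,250)),("scene3",(240,282,290,312))):
    d=load(n+".npz"); x0,y0,x1,y1=box
    g=d["color"][y0:y1,x0:x1].max(-1); m=(g<70).astype(np.uint8)
    k,l,st,c=cv2.connectedComponentsWithStats(m); i=1+np.argmax(st[1:,4])
    cn=max(cv2.findContours((l==i).astype(np.uint8),0,2)[0],key=cv2.contourArea)
    e=cv2.fitEllipse(cn); p=(e[0][0]+x0,e[0][1]+y0); P[n]=(d,p)
    print(n,st[i],p,e[1],ray(d,*p,.018).round(4))
import itertools
for a,b in itertools.combinations(P,2): print(a,b,tri(*P[a],*P[b]).round(4))
w=load("wrist1.npz")
for p in ((446,243),(621,215)): print(ray(w,*p,.018))
E
```

```text
wrist1 [   0   16   94   79 5292] (536.1598205566406, 308.5247344970703) (67.19721984863281, 91.25133514404297) [0.6556 0.0542 0.018 ]
wrist2 [   9    8   72   66 3430] (574.436279296875, 80.62437438964844) (53.11479568481445, 79.9464111328125) [0.653  0.0581 0.018 ]
top0 [  7   3  26  21 401] (269.7269039154053, 234.87690830230713) (19.251310348510742, 24.7429256439209) [0.656  0.0587 0.018 ]
scene3 [ 13  10  22   9 158] (263.6402111053467, 296.0967311859131) (8.72080135345459, 20.86284828186035) [0.6626 0.0525 0.018 ]
wrist1 wrist2 [ 0.7157  0.0953 -0.0822]
wrist1 top0 [ 0.6792  0.0708 -0.0189]
wrist1 scene3 [0.655  0.0541 0.0214]
wrist2 top0 [0.617  0.037  0.0763]
wrist2 scene3 [0.6497 0.0562 0.025 ]
top0 scene3 [0.6515 0.0562 0.0246]
[ 0.54900034 -0.03157576  0.018     ]
[0.56924142 0.15913793 0.018     ]
```

```bash
python3 -m crank '[[1,[-1,4.5,-2],0],[1,[-2.1,8.9,-4],0],[1,[-3.1,13.4,-6],0],[1,[-3.1,13.4,-6],0],[1,[-3.1,13.4,-6],0],[1,[-3.1,13.4,-6],0],[1,[-3.1,13.4,-6],0],[1,[-2.1,8.9,-4],0],[1,[-1,4.5,-2],0],[1,[0,0,0],0]]'; python3 - <<'E'
from h import *
from rig import camera
s=show()
for n in ["wrist","top","scene"]:
    c=camera(n); np.savez(n+"6.npz",**c); cv2.imwrite(f"pics/{n}6.png",c["color"][:,:,::-1])
E
```

```text
time: 12.92
tool_pos: [0.572, -0.0994, 0.1149]
tcp_rot: [0.001, 1.093, -0.468]
force: [-0.6, -1.3, -2.0]
grip_width: 0.0132
t 12.925 tcp [ 0.572  -0.0994  0.1149] rot [ 1.000e-03  1.093e+00 -4.680e-01] q [0.4382, 0.3133, -0.587, 2.2348, 1.1247, 0.4655, 0.0245] F [-0.6 -1.3 -2. ] w 0.0132
tool axes x,y,z: [[0.41, -0.207, -0.888], [0.451, 0.892, 0.0], [0.792, -0.401, 0.46]]
```

View pics/top6.png

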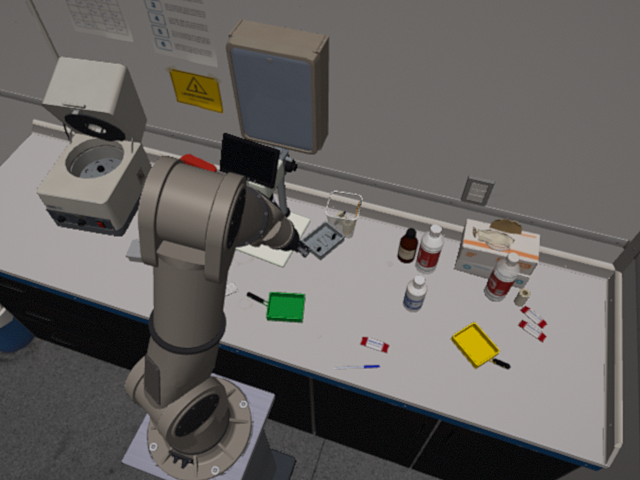

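View pics/scene6.png

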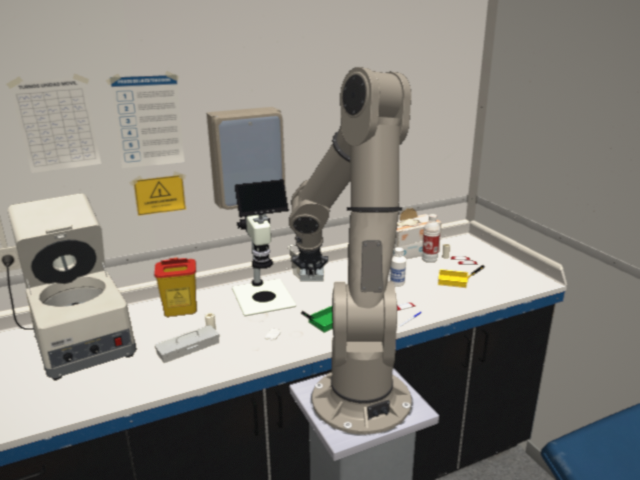

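```bash
python3 -m crank '[[1,[-1,4.5,-2],0],[1,[-2.1,8.9,-4],0],[1,[-3.1,13.4,-6],0],[1,[-3.1,13.4,-6],0],[1,[-3.1,13.4,-6],0],[1,[-3.1,13.4,-6],0],[1,[-3.1,13.4,-6],0],[1,[-2.1,8.9,-4],0],[1,[-1,4.5,-2],0],[1,[0,0,0],0]]'; python3 - <<'E'
from h import *
from rig import camera
s=show()
for n in ["wrist","top","scene"]:
    c=camera(n); np.savez(n+"7.npz",**c); cv2.imwrite(f"pics/{n}7.png",c["color"][:,:,::-1])
t=load("scene7.npz")["color"][130:330,180:380,::-1]; cv2.imwrite("pics/s7z.png",cv2.resize(t,None,fx=3,fy=3,interpolation=cv2.INTER_CUBIC))
t=load("top7.npz")["color"][120:320,170:400,::-1]; cv2.imwrite("pics/t7z.png",cv2.resize(t,None,fx=3,fy=3,interpolation=cv2.INTER_CUBIC))
E
```

```text
time: 14.32
tool_pos: [0.5722, 0.0056, 0.1149]
tcp_rot: [0.001, 1.093, -0.468]
force: [-0.0, 0.1, -2.4]
grip_width: 0.0128
t 14.325 tcp [0.5722 0.0056 0.1149] rot [ 1.000e-03  1.093e+00 -4.680e-01] q [0.2538, 0.3345, -0.6528, 2.2199, 1.1281, 0.6029, -0.1828] F [-0.   0.1 -2.4] w 0.0128
tool axes x,y,z: [[0.41, -0.207, -0.888], [0.451, 0.892, 0.0], [0.792, -0.401, 0.46]]
```

View pics/t7z.png

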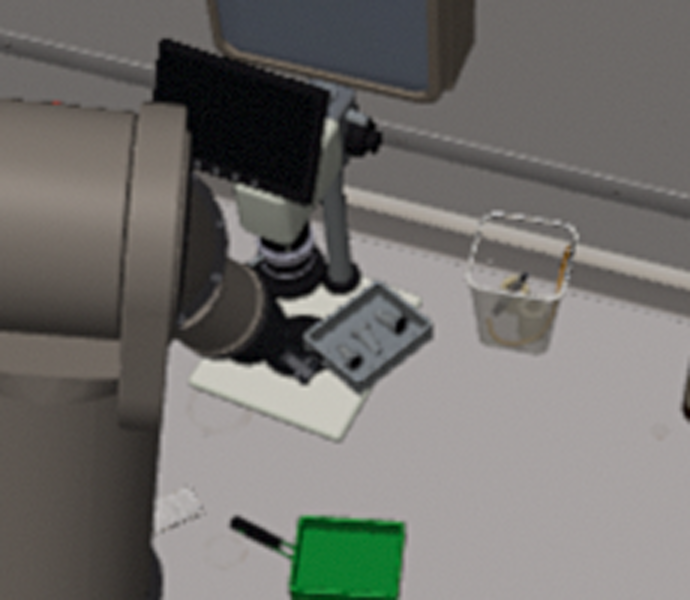

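View pics/s7z.png

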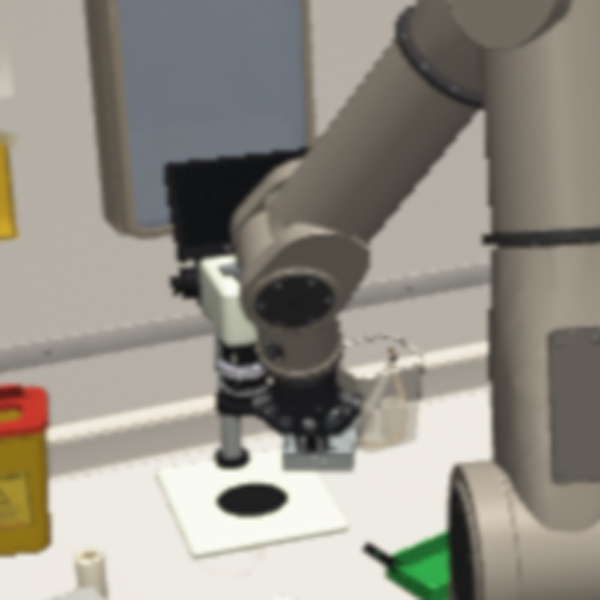

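View pics/wrist7.png

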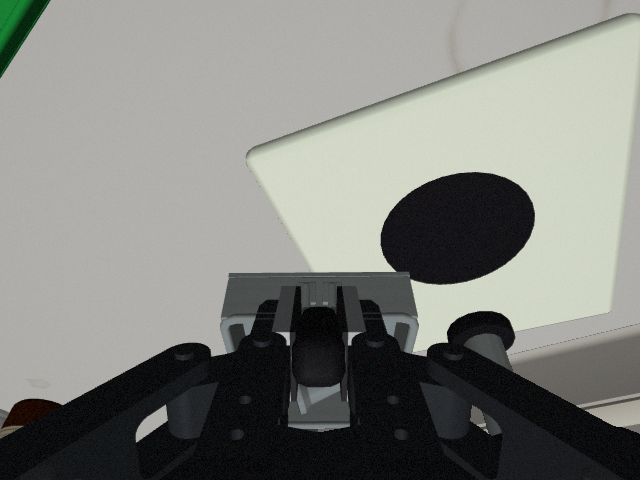

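```bash
python3 - <<'E'
from h import *
from rig import robot
w=load("wrist7.npz"); g=(w["color"].max(-1)<45).astype(np.uint8); g[286:]=0;g[:,:375]=0
k,l,st,c=cv2.connectedComponentsWithStats(g); i=1+np.argmax(st[1:,4])
cn=max(cv2.findContours((l==i).astype(np.uint8),0,2)[0],key=cv2.contourArea); e=cv2.fitEllipse(cn)
print(st[i],e,ray(w,*e[0],.018),ray(w,458,228,.018),dep(w,458,228))
print("front corners",ray(w,249,153,.018),ray(w,638,14,.018))
P=cloud(load("top7.npz"))
for u,v in ((215,245),(225,260),(262,290),(262,320),(185,180),(240,330)): print((u,v),P[120+v//3,170+u//3].round(3))
a=P[120:320,170:290].reshape(-1,3)
b=load("top7.npz")["color"][120:320,170:290].reshape(-1,3).astype(int)
for z0 in np.arange(.1,.6,.05):
    m=(a[:,2]>z0)&(a[:,2]<z0+.05)&(a[:,0]<.64)&(a[:,1]<.3); 
    if m.sum(): j=np.argsort(-a[m][:,0])[:1]; print(z0.round(2),m.sum(),a[m][j].round(3),b[m][j])
s=robot.sense(); print(delta(s,(.578,.0935,.1149)))
E
```

```text
[  381   172   153   112 13036] ((457.3573303222656, 227.56362915039062), (105.22941589355469, 155.3626251220703), 73.88035583496094) [0.65091189 0.05925237 0.018     ] [0.65143886 0.05951132 0.018     ] [0.65083719 0.05951633 0.01860839]
front corners [ 0.55001728 -0.02497017  0.018     ] [0.56682322 0.15662024 0.018     ]
(215, 245) [ 0.291 -0.088  0.658]
(225, 260) [ 0.292 -0.094  0.644]
(262, 290) [0.507 0.009 0.318]
(262, 320) [ 0.483 -0.     0.305]
(185, 180) [ 0.184 -0.146  0.847]
(240, 330) [0.46  0.01  0.311]
0.1 24 [[0.624 0.023 0.101]] [[90 95 94]]
0.15 244 [[0.64  0.036 0.18 ]] [[56 54 59]]
0.2 290 [[0.64  0.034 0.206]] [[78 75 80]]
0.25 435 [[0.639 0.026 0.283]] [[79 81 75]]
0.3 441 [[0.626 0.089 0.302]] [[95 97 90]]
0.35 509 [[0.591 0.076 0.4  ]] [[ 8 10 11]]
0.4 1008 [[0.621 0.146 0.449]] [[26 23 25]]
0.45 715 [[0.64  0.127 0.471]] [[62 59 59]]
0.5 73 [[ 0.131 -0.096  0.525]] [[105 103 103]]
0.55 191 [[ 0.117 -0.113  0.585]] [[123 121 119]]
[-16.   81.7 -30.9]
```

```bash
python3 -m crank '[[1,[-1,4.5,-2],0],[1,[-1.8,9.3,-3.3],0],[1,[-2.8,13.8,-5.3],0],[1,[-2.8,13.8,-5.3],0],[1,[-2.8,13.8,-5.3],0],[1,[-2.8,13.8,-5.3],0],[1,[-1.8,9.3,-3.3],0],[1,[-1,4.5,-2],0],[1,[0,0,0],0],[1,[0,0,0],0]]'; python3 - <<'E'
from h import *
from rig import camera
s=show()
for n in ["wrist","top","scene"]:
    c=camera(n); np.savez(n+"8.npz",**c); cv2.imwrite(f"pics/{n}8.png",c["color"][:,:,::-1])
t=load("top8.npz")["color"][120:320,170:400,::-1]; cv2.imwrite("pics/t8z.png",cv2.resize(t,None,fx=3,fy=3,interpolation=cv2.INTER_CUBIC))
E
```

```text
time: 15.72
tool_pos: [0.5774, 0.095, 0.1152]
tcp_rot: [-0.0, 1.093, -0.469]
force: [-0.7, -0.1, -2.1]
grip_width: 0.0129
t 15.725 tcp [0.5774 0.095  0.1152] rot [-0.     1.093 -0.469] q [0.1019, 0.3884, -0.7001, 2.1574, 1.1096, 0.7324, -0.308] F [-0.7 -0.1 -2.1] w 0.0129
tool axes x,y,z: [[0.41, -0.208, -0.888], [0.452, 0.892, -0.0], [0.792, -0.402, 0.46]]
```

View pics/t8z.png

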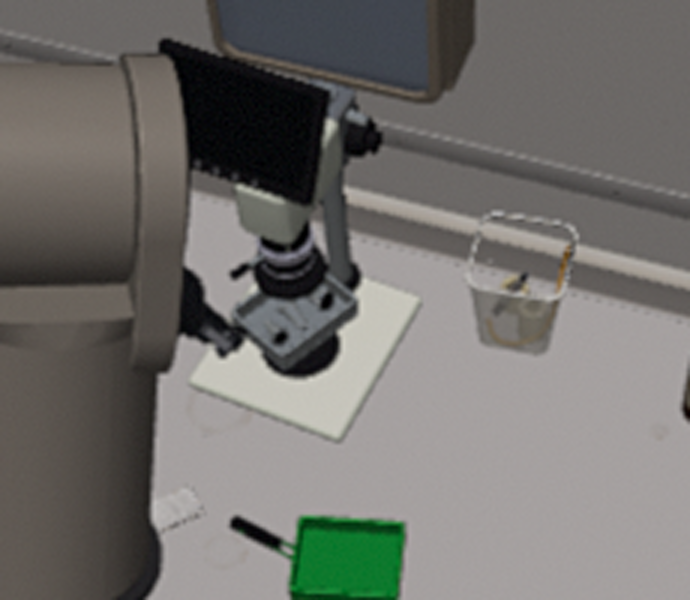

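View pics/wrist8.png

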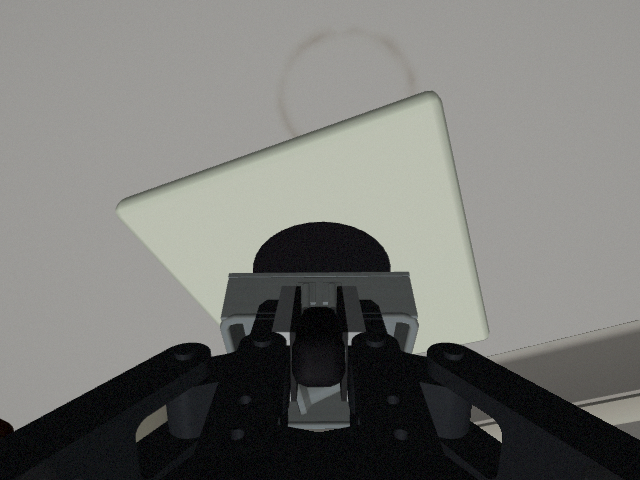

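```bash
python3 - <<'E'
from h import *
d=load("top8.npz"); f=lambda p:(170+(p[0]-1)/3,120+(p[1]-1)/3)
L,B,R=[ray(d,*f(p),.0965) for p in ((234,312),(283,360),(357,301))]
print(L,B,R,np.linalg.norm(L-B),np.linalg.norm(B-R),(L+R)/2)
w=load("wrist8.npz")
# near rim corners in wrist view
a,b=ray(w,223,320,.0965),ray(w,416,319,.0965); print(a,b,np.linalg.norm(a-b),(a+b)/2+.056*np.array([.892,-.452,0]))
E
```

```text
[0.6238245  0.11700127 0.0965    ] [0.58020089 0.04066527 0.0965    ] [ 0.68109665 -0.00634273  0.0965    ] 0.08792158131051825 0.11130906414476278 [0.65246058 0.05532927 0.0965    ]
[0.58663243 0.04116172 0.0965    ] [0.62508472 0.11891309 0.0965    ] 0.08674015853436762 [0.65581058 0.0547254  0.0965    ]
```

```bash
python3 -m crank '[[1,[4.4,0,-2.3],0],[1,[8.9,0,-4.6],0],[1,[8.9,0,-4.6],0],[1,[8.9,0,-4.6],0],[1,[4.4,0,-2.3],0],[1,[2.7,0,-1.4],0],[1,[1.8,0,-0.9],0],[1,[0,0,0],0],[1,[0,0,0],0]]'; python3 -m crank '[[1,[1.8,0,-0.9],0],[1,[1.8,0,-0.9],0],[1,[0,0,0],0]]';python3 - <<'E'
from h import *
show()
E
```

```text
time: 17.0
tool_pos: [0.5776, 0.0956, 0.0704]
tcp_rot: [0.001, 1.093, -0.468]
force: [0.7, -0.4, -1.5]
grip_width: 0.0128
time: 17.38
tool_pos: [0.5774, 0.0956, 0.066]
tcp_rot: [0.0, 1.093, -0.468]
force: [0.6, 0.5, -1.5]
grip_width: 0.0129
t 17.375 tcp [0.5774 0.0956 0.066 ] rot [ 0.     1.093 -0.468] q [0.0509, 0.4762, -0.6508, 2.1834, 1.2648, 0.7092, -0.4697] F [ 0.6  0.5 -1.5] w 0.0129
tool axes x,y,z: [[0.41, -0.207, -0.888], [0.452, 0.892, 0.0], [0.792, -0.401, 0.459]]
```

```bash
python3 -m crank '[[1,[0.9,0,-0.5],0],[1,[0,0,0],0]]'; python3 -m crank '[[1,[0.9,0,-0.5],0],[1,[0,0,0],0]]';python3 -m crank '[[1,[0.9,0,-0.5],0],[1,[0,0,0],0]]'
```

```text
time: 17.62
tool_pos: [0.5775, 0.0956, 0.0651]
tcp_rot: [0.001, 1.093, -0.468]
force: [-0.0, 0.1, -2.4]
grip_width: 0.0126
time: 17.88
tool_pos: [0.5774, 0.0956, 0.064]
tcp_rot: [0.001, 1.093, -0.468]
force: [0.1, 0.2, -1.7]
grip_width: 0.0126
time: 18.12
tool_pos: [0.5775, 0.0957, 0.0632]
tcp_rot: [0.001, 1.093, -0.468]
force: [-1.4, -0.7, -0.7]
grip_width: 0.0128
```

```bash
python3 -m crank '[[1,[0.6,0,-0.3],0],[1,[0,0,0],0]]'; python3 -m crank '[[1,[0.6,0,-0.3],0],[1,[0,0,0],0]]'; python3 - <<'E'
from h import *
from rig import camera
s=show()
for n in ["wrist","top","scene"]:
    c=camera(n); np.savez(n+"9.npz",**c)
t=load("scene9.npz")["color"][200:330,190:340,::-1]; cv2.imwrite("pics/s9z.png",cv2.resize(t,None,fx=4,fy=4,interpolation=cv2.INTER_CUBIC))
t=load("top9.npz")["color"][180:280,200:350,::-1]; cv2.imwrite("pics/t9z.png",cv2.resize(t,None,fx=5,fy=5,interpolation=cv2.INTER_CUBIC))
E
```

```text
time: 18.38
tool_pos: [0.5775, 0.0957, 0.063]
tcp_rot: [0.001, 1.092, -0.468]
force: [-9.9, -0.9, 14.6]
grip_width: 0.0128
time: 18.62
tool_pos: [0.5774, 0.0958, 0.0629]
tcp_rot: [0.0, 1.091, -0.468]
force: [-18.8, -0.5, 27.6]
grip_width: 0.0132
t 18.625 tcp [0.5774 0.0958 0.0629] rot [ 0.     1.091 -0.468] q [0.0466, 0.482, -0.6478, 2.1856, 1.2786, 0.7094, -0.4845] F [-18.8  -0.5  27.6] w 0.0132
tool axes x,y,z: [[0.412, -0.208, -0.887], [0.451, 0.892, 0.0], [0.792, -0.401, 0.461]]
```

View pics/t9z.png

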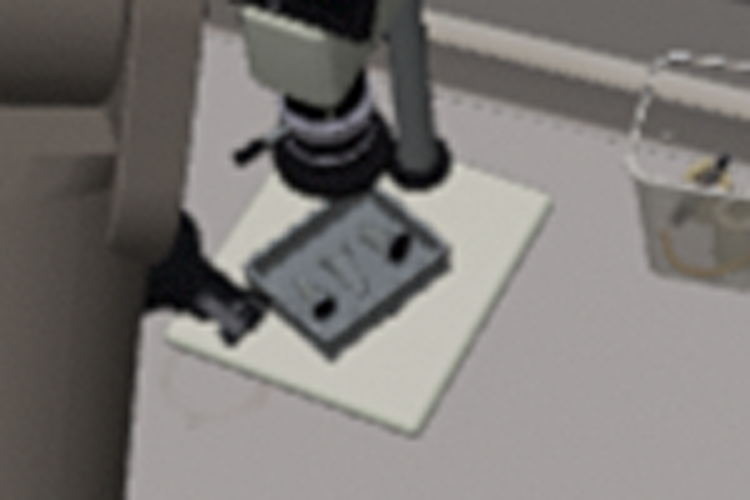

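View pics/s9z.png

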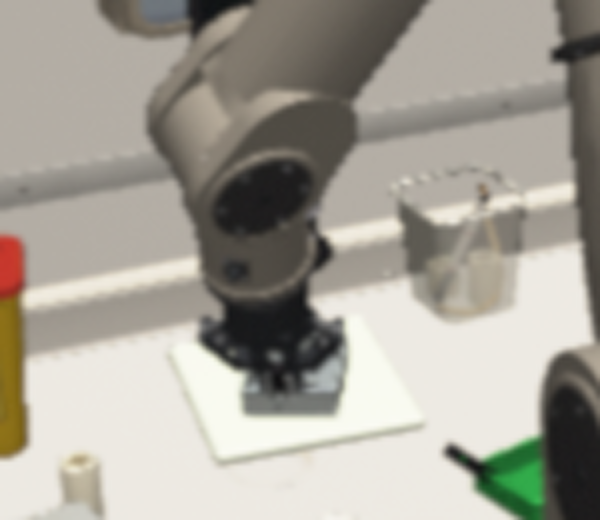

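```bash
python3 -m crank '[[1,[-0.8,0,0.4],0],[1,[0,0,0],0],[0.6,[0,0,0],0],[0,[0,0,0],0],[-0.3,[0,0,0],0],[-0.3,[0,0,0],0],[-0.3,[0,0,0],0]]' 30; python3 - <<'E'
from h import *
from rig import camera
s=show()
for n in ["wrist","top"]:
    c=camera(n); np.savez(n+"10.npz",**c)
cv2.imwrite("pics/w10.png",load("wrist10.npz")["color"][:,:,::-1])
E
```

```text
time: 19.65
tool_pos: [0.5774, 0.0957, 0.0626]
tcp_rot: [0.001, 1.093, -0.468]
force: [-0.2, -0.1, -0.6]
grip_width: 0.0555
t 19.65 tcp [0.5774 0.0957 0.0626] rot [ 1.000e-03  1.093e+00 -4.680e-01] q [0.0477, 0.4824, -0.6476, 2.1848, 1.2761, 0.7081, -0.4815] F [-0.2 -0.1 -0.6] w 0.0555
tool axes x,y,z: [[0.41, -0.207, -0.888], [0.452, 0.892, 0.0], [0.792, -0.401, 0.46]]
```

View pics/w10.png

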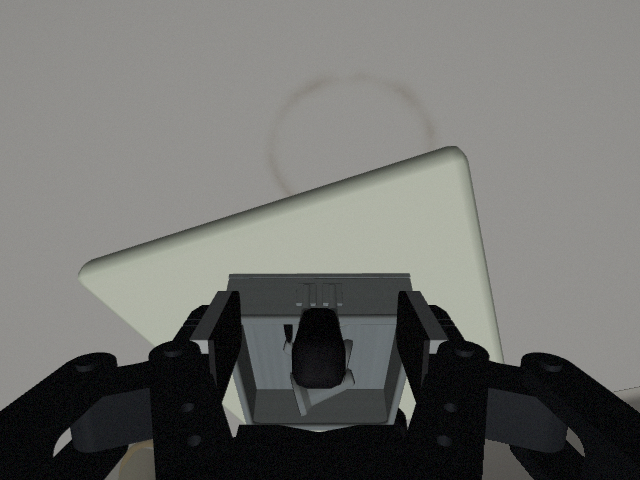

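```bash
python3 -m crank '[[-0.3,[-10,0,0],0],[-0.3,[-20,0,0],0],[-0.3,[-30,0,0],0],[-0.6,[-30,0,0],0],[-1,[-20,0,0],0],[-1,[0,0,0],0]]'; python3 - <<'E'
from h import *
from rig import camera
s=show()
for n in ["wrist","top","scene"]:
    c=camera(n); np.savez(n+"11.npz",**c)
cv2.imwrite("pics/w11.png",load("wrist11.npz")["color"][:,:,::-1])
t=load("top11.npz")["color"][150:270,200:350,::-1]; cv2.imwrite("pics/t11z.png",cv2.resize(t,None,fx=5,fy=5,interpolation=cv2.INTER_CUBIC))
E
```

```text
time: 20.5
tool_pos: [0.5325, 0.1192, 0.1622]
tcp_rot: [0.004, 1.091, -0.464]
force: [0.4, -0.6, 0.4]
grip_width: 0.0853
t 20.5 tcp [0.5325 0.1192 0.1622] rot [ 0.004  1.091 -0.464] q [0.1022, 0.2605, -0.7769, 2.1887, 0.9496, 0.7756, -0.2419] F [ 0.4 -0.6  0.4] w 0.0853
tool axes x,y,z: [[0.413, -0.207, -0.887], [0.451, 0.893, 0.002], [0.791, -0.401, 0.462]]
```

View pics/t11z.png

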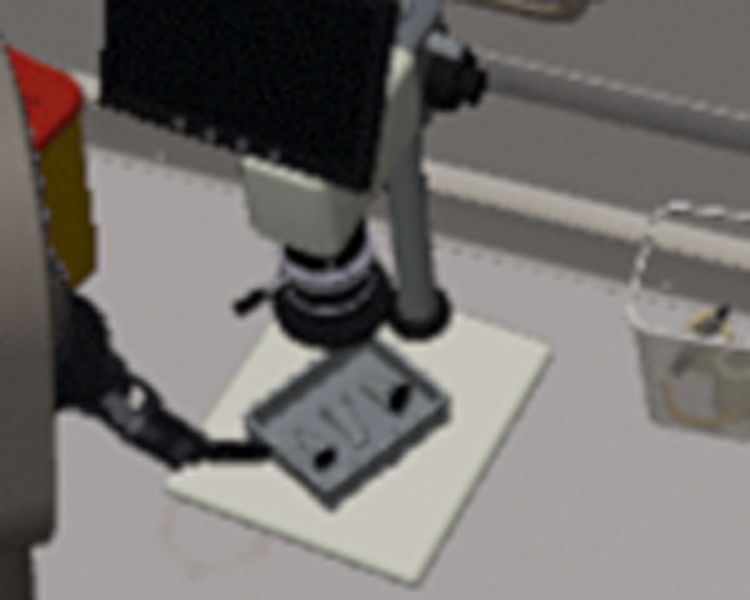

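View pics/w11.png

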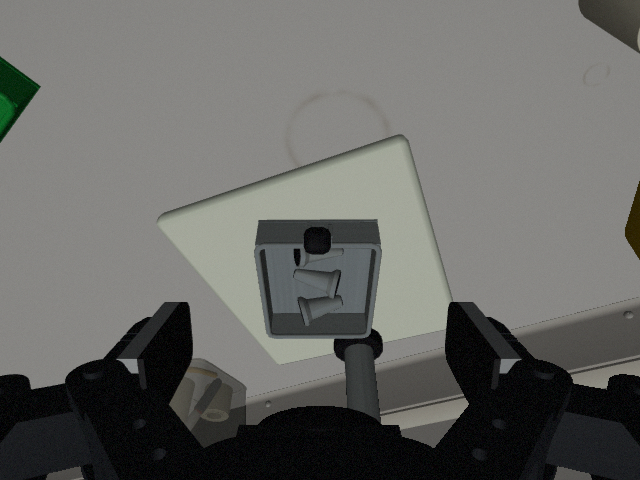

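```bash
cat >> h.py <<'E'
M=np.array([.653,.0575,0]); YAW=-.105
def loc2w(p):
    R=Ro.from_euler("z",YAW).as_matrix(); return M+R@(np.array(p)/1000.)
def w2loc(p):
    R=Ro.from_euler("z",YAW).as_matrix(); return (R.T@(np.array(p)-M)*1000).round(1)
E
python3 - <<'E'
from h import *
d=load("top11.npz"); f=lambda p:(200+(p[0]-2)/5,150+(p[1]-2)/5)
L,B,R=[ray(d,*f(p),.045) for p in ((246,416),(331,500),(450,405))]
print("dish",L,B,R,np.linalg.norm(L-B),np.linalg.norm(B-R),(L+R)/2,"rim heights dep",dep(d,*f((440,405))))
print("knob",w2loc(ray(d,*f((250,300)),.204)),dep(d,*f((250,300))),"ring centre? ",w2loc(ray(d,*f((331,318)),.164)))
w=load("wrist11.npz")
c=[ray(w,*p,.045) for p in ((256,249),(380,248),(372,337),(271,337))]; print(np.mean(c,0),[x.round(3) for x in c])
print("screen edge L/R",w2loc(dep(d,*f((104,98)))),w2loc(dep(d,*f((360,185)))))
from rig import robot
s=robot.sense(); print("tcp loc",w2loc(s["tool_pos"]))
E
```

```text
dish [0.62384134 0.11969187 0.045     ] [0.57759699 0.0385158  0.045     ] [ 0.67632767 -0.00841581  0.045     ] 0.09342426753868568 0.10931753713179948 [0.65008451 0.05563803 0.045     ] rim heights dep [ 6.78019833e-01 -1.49959751e-04  3.94306030e-02]
knob [-52.2  24.6 204. ] [0.60286917 0.08691041 0.20515577] ring centre?  [-16.9  -9.2 164. ]
[0.65635206 0.05718946 0.045     ] [array([0.588, 0.041, 0.045]), array([0.626, 0.119, 0.045]), array([0.726, 0.074, 0.045]), array([ 0.686, -0.005,  0.045])]
screen edge L/R [-77.9  79.7 383.3] [-77.5 -83.2 384.7]
tcp loc [-126.4   47.6  159.9]
```

```bash
python3 - <<'E'
from h import *
from rig import robot
s=robot.sense(); print(delta(s,loc2w((-150,82,170))))
E
```

```text
[-24.7  23.8 -25.8]
```

```bash
python3 -m crank '[[-1,[-12,12,-13],0],[-1,[-12,12,-13],0],[-1,[0,0,0],10.2],[-1,[0,0,0],10.2],[-1,[0,0,0],10.2],[-1,[0,0,0],10.2],[-1,[0,0,0],10.2],[-1,[0,0,0],10.2],[-1,[0,0,0],10.2],[-1,[0,0,0],0]]'; python3 - <<'E'
from h import *
from rig import camera
s=show(); print("loc",w2loc(s["tool_pos"]), "y' loc",Ro.from_euler("z",-YAW).as_matrix()@toolR(s))
for p in ((-135,72,157),(-88,72,157)): print(delta(s,loc2w(p)))
for n in ["wrist","top","scene"]:
    c=camera(n); np.savez(n+"12.npz",**c)
cv2.imwrite("pics/w12.png",load("wrist12.npz")["color"][:,:,::-1])
t=load("top12.npz")["color"][130:280,150:350,::-1]; cv2.imwrite("pics/t12z.png",cv2.resize(t,None,fx=4,fy=4,interpolation=cv2.INTER_CUBIC))
E
```

```text
time: 21.9
tool_pos: [0.5122, 0.1566, 0.1697]
tcp_rot: [1.246, 1.093, -0.466]
force: [-0.2, -0.6, 0.5]
grip_width: 0.085
t 21.9 tcp [0.5122 0.1566 0.1697] rot [ 1.246  1.093 -0.466] q [-0.072, 0.2293, -0.6847, 2.1841, 0.8788, 0.8014, -1.5117] F [-0.2 -0.6  0.5] w 0.085
tool axes x,y,z: [[0.41, -0.207, -0.888], [0.895, -0.093, 0.436], [-0.173, -0.974, 0.147]]
loc [-150.4   83.8  169.7] y' loc [[ 4.29869852e-01  9.00178270e-01 -6.99356307e-02]
 [-1.62344190e-01  8.65407719e-04 -9.86733812e-01]
 [-8.88175813e-01  4.35520761e-01  1.46510724e-01]]
[19.8  8.3  8.7]
[40.  50.6  5.4]
```

View pics/t12z.png

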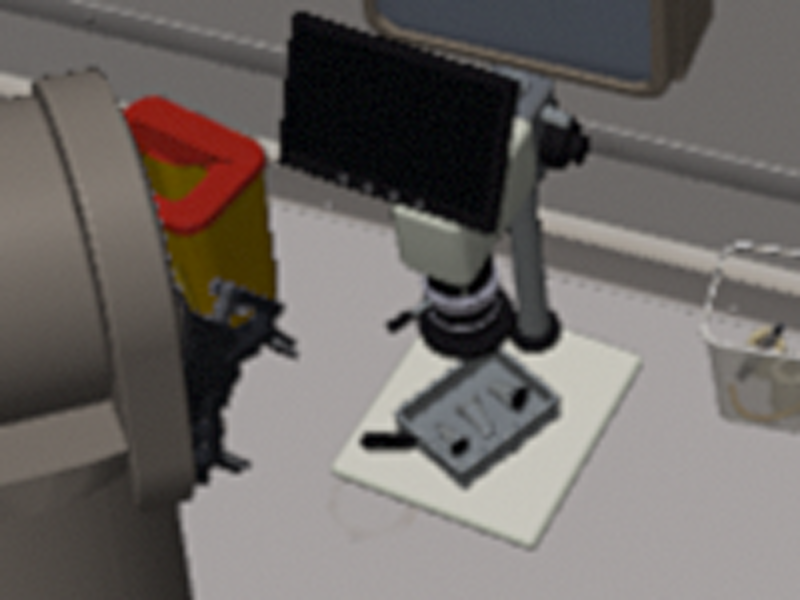

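View pics/w12.png

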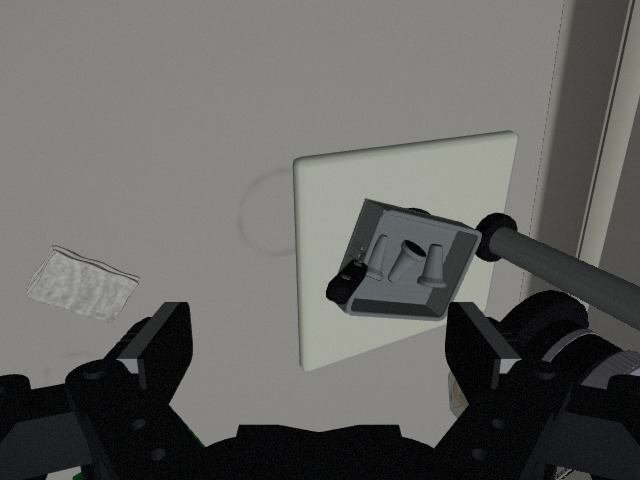

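```bash
python3 - <<'E'
from h import *
d=load("top12.npz")
P=cloud(d)
for (u,v) in ((270,335),(280,340),(288,348),(292,352),(240,462),(230,460)):
    print((u,v),w2loc(P[int(130+v/4),int(150+u/4)]))
print("knob pts",[ w2loc(P[int(130+v/4),int(150+u/4)]).tolist() for u,v in ((395,325),(402,320),(412,315))])
E
```

```text
(270, 335) [-134.7   82.8  250.1]
(280, 340) [-126.    81.3  231.7]
(288, 348) [-124.    77.4  221.8]
(292, 352) [-121.    77.2  213.7]
(240, 462) [-203.5   80.3  175.7]
(230, 460) [-213.7   81.8  187.8]
knob pts [[-63.5, 23.0, 210.5], [-56.3, 20.2, 208.9], [-42.9, 17.5, 205.1]]
```

```bash
python3 -m crank '[[-1,[10,4,4.4],0],[-1,[10,4,4.4],0],[-1,[5,10.5,-0.8],0],[-1,[5,10.5,-0.8],0],[-1,[5,10.5,-0.8],0],[-1,[5,10.5,-0.8],0],[-1,[0,0,0],0],[-1,[0,0,0],0]]'; python3 - <<'E'
from h import *
from rig import camera
s=show(); print("loc",w2loc(s["tool_pos"]), "per 10mm -y local:",toolR(s).T@(loc2w((0,-10,0))-M)*1000)
for n in ["wrist","top","scene"]:
    c=camera(n); np.savez(n+"13.npz",**c)
cv2.imwrite("pics/w13.png",load("wrist13.npz")["color"][:,:,::-1])
t=load("top13.npz")["color"][130:280,150:350,::-1]; cv2.imwrite("pics/t13z.png",cv2.resize(t,None,fx=4,fy=4,interpolation=cv2.INTER_CUBIC))
t=load("scene13.npz")["color"][170:320,190:340,::-1]; cv2.imwrite("pics/s13z.png",cv2.resize(t,None,fx=4,fy=4,interpolation=cv2.INTER_CUBIC))
E
```

```text
time: 23.05
tool_pos: [0.5726, 0.1368, 0.1567]
tcp_rot: [1.247, 1.093, -0.468]
force: [-1.0, 1.2, -0.1]
grip_width: 0.0855
t 23.05 tcp [0.5726 0.1368 0.1567] rot [ 1.247  1.093 -0.468] q [-0.0322, 0.3162, -0.631, 2.1074, 0.9424, 0.7766, -1.4598] F [-1.   1.2 -0.1] w 0.0855
tool axes x,y,z: [[0.41, -0.207, -0.888], [0.895, -0.096, 0.436], [-0.175, -0.974, 0.146]]
loc [-88.3  70.5 156.7] per 10mm -y local: [1.6318625  0.01178842 9.86594576]
```

View pics/t13z.png

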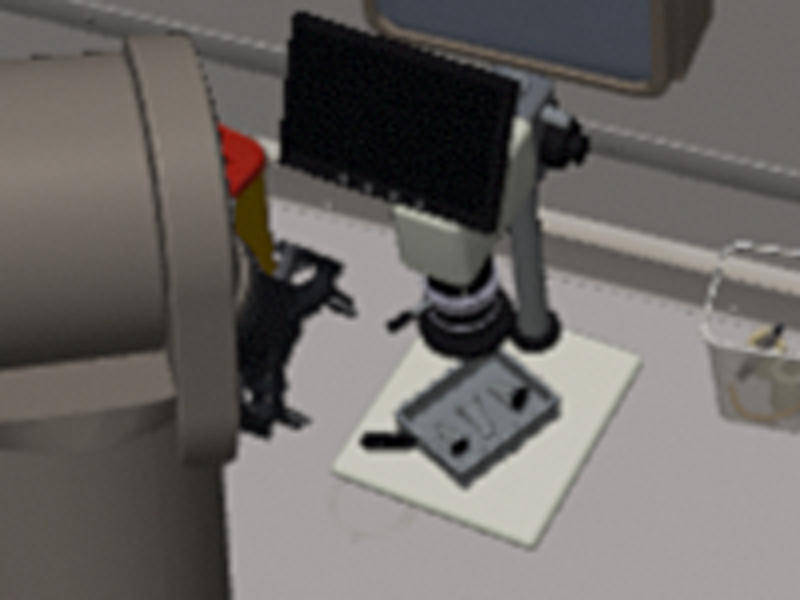

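View pics/w13.png

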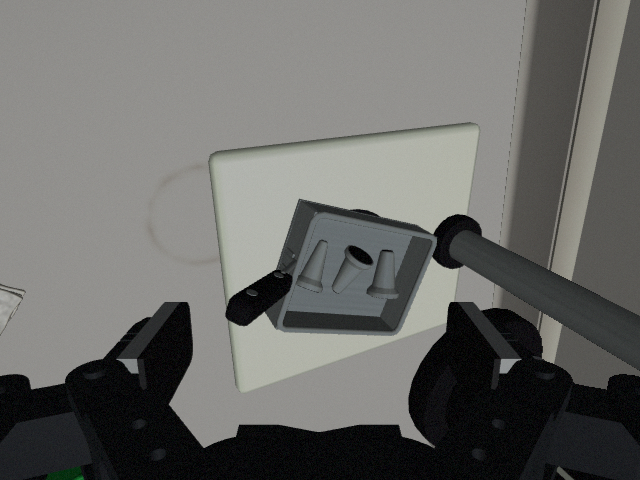

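View pics/s13z.png

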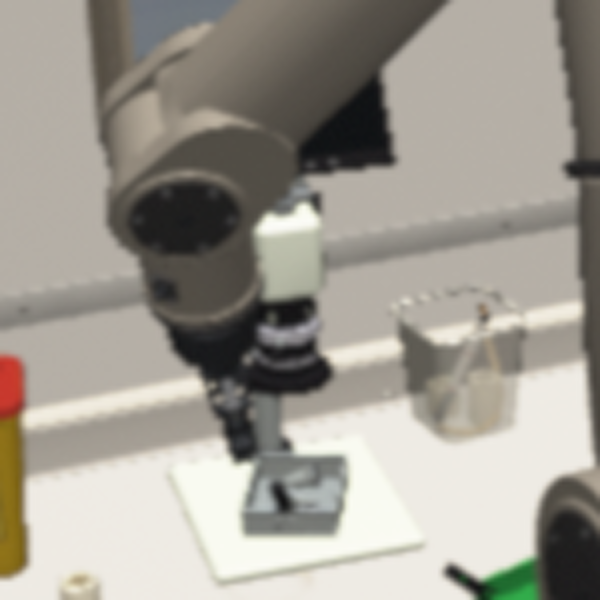

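```bash
python3 -m crank '[[-1,[1.3,0,7.9],0],[-1,[1.3,0,7.9],0],[-1,[1.3,0,7.9],0],[-1,[1.3,0,7.9],0],[-1,[1.3,0,7.9],0],[-1,[0,0,0],0]]'; python3 -m crank '[[-1,[1.3,0,7.9],0],[-1,[1.3,0,7.9],0],[-1,[0,0,0],0]]'; python3 - <<'E'
from h import *
from rig import camera
s=show(); print("loc",w2loc(s["tool_pos"]))
for n in ["top"]:
    c=camera(n); np.savez(n+"14.npz",**c)
t=load("top14.npz")["color"][130:280,150:350,::-1]; cv2.imwrite("pics/t14z.png",cv2.resize(t,None,fx=4,fy=4,interpolation=cv2.INTER_CUBIC))
E
```

```text
time: 23.95
tool_pos: [0.5686, 0.0961, 0.1568]
tcp_rot: [1.246, 1.093, -0.469]
force: [0.2, -0.7, -0.3]
grip_width: 0.0852
time: 24.32
tool_pos: [0.5668, 0.0801, 0.1568]
tcp_rot: [1.246, 1.093, -0.47]
force: [0.2, -0.1, -0.1]
grip_width: 0.0857
t 24.325 tcp [0.5668 0.0801 0.1568] rot [ 1.246  1.093 -0.47 ] q [0.0593, 0.2682, -0.607, 2.1639, 0.9354, 0.6973, -1.3776] F [ 0.2 -0.1 -0.1] w 0.0857
tool axes x,y,z: [[0.41, -0.208, -0.888], [0.895, -0.096, 0.436], [-0.176, -0.973, 0.147]]
loc [-88.1  13.4 156.8]
```

View pics/t14z.png

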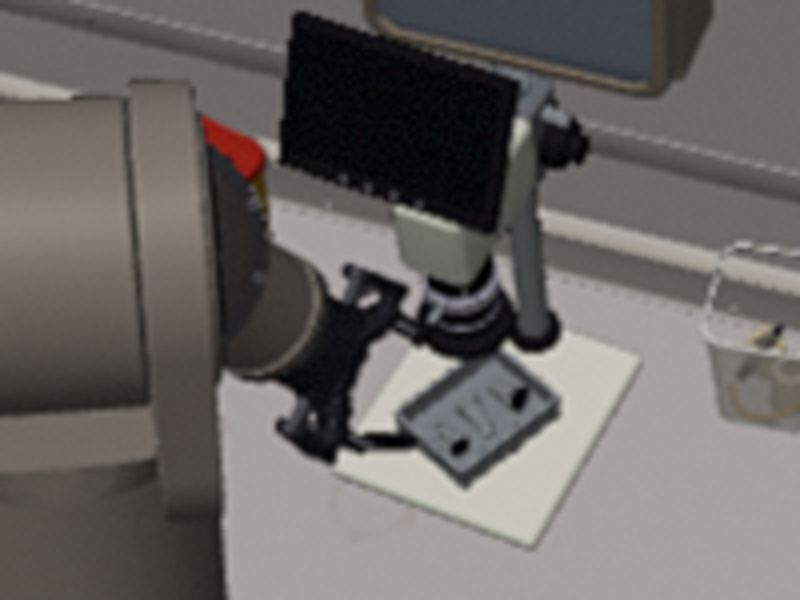

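```bash
python3 -m crank '[[-1,[1.3,0,7.9],0],[-1,[1.3,0,7.9],0],[-1,[0,0,0],0]]'; python3 -m crank '[[-1,[0.8,0,4.9],0],[-1,[0.8,0,4.9],0],[-1,[0,0,0],0]]'; python3 - <<'E'
from h import *
from rig import camera
s=show(); print("loc",w2loc(s["tool_pos"]))
for n in ["top","wrist"]:
    c=camera(n); np.savez(n+"15.npz",**c)
t=load("top15.npz")["color"][130:280,150:350,::-1]; cv2.imwrite("pics/t15z.png",cv2.resize(t,None,fx=4,fy=4,interpolation=cv2.INTER_CUBIC))
cv2.imwrite("pics/w15.png",load("wrist15.npz")["color"][:,:,::-1])
E
```

```text
time: 24.75
tool_pos: [0.5651, 0.064, 0.1568]
tcp_rot: [1.246, 1.093, -0.47]
force: [-0.0, 0.0, -0.1]
grip_width: 0.0856
time: 25.12
tool_pos: [0.5641, 0.0547, 0.1568]
tcp_rot: [1.246, 1.093, -0.469]
force: [-0.2, -0.0, -0.1]
grip_width: 0.0856
t 25.125 tcp [0.5641 0.0547 0.1568] rot [ 1.246  1.093 -0.469] q [0.1019, 0.249, -0.5941, 2.1857, 0.9306, 0.6605, -1.3338] F [-0.2 -0.  -0.1] w 0.0856
tool axes x,y,z: [[0.41, -0.208, -0.888], [0.895, -0.096, 0.436], [-0.176, -0.973, 0.147]]
loc [-88.2 -12.1 156.8]
```

View pics/t15z.png

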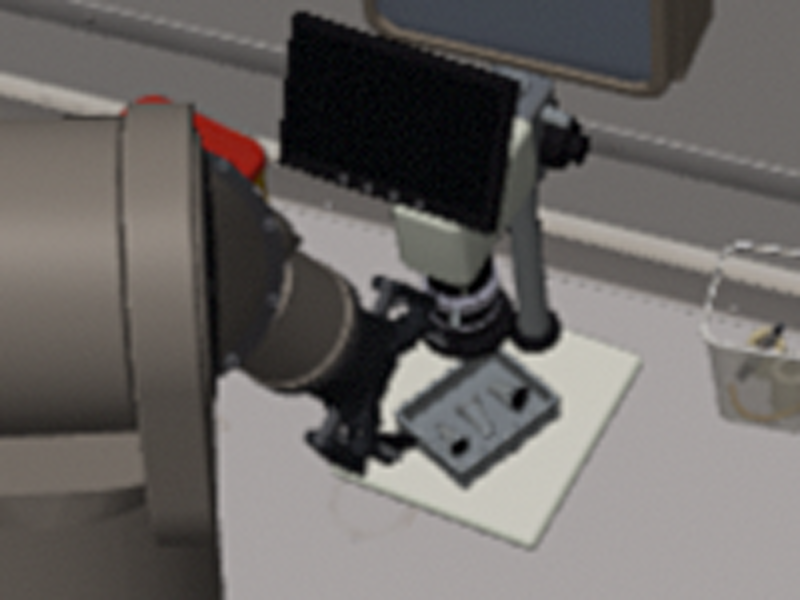

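View pics/w15.png

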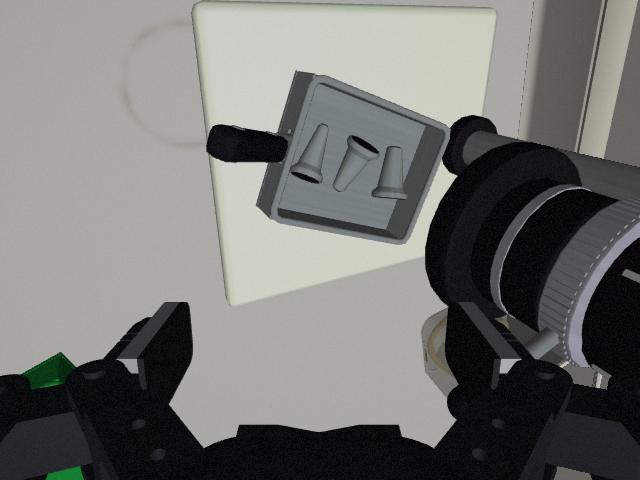

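```bash
python3 -m crank '[[-1,[0.7,0,4],0],[-1,[0,0,0],0]]'; python3 -m crank '[[-1,[0.5,0,3],0],[-1,[0,0,0],0]]';  python3 - <<'E'
from h import *
from rig import camera
s=show(); print("loc",w2loc(s["tool_pos"]))
for n in ["top","wrist"]:
    c=camera(n); np.savez(n+"16.npz",**c)
cv2.imwrite("pics/w16.png",load("wrist16.npz")["color"][:,:,::-1])
E
```

```text
time: 25.48
tool_pos: [0.5637, 0.0509, 0.1568]
tcp_rot: [1.247, 1.093, -0.468]
force: [0.1, 0.1, 0.1]
grip_width: 0.0855
time: 25.72
tool_pos: [0.5634, 0.0479, 0.1568]
tcp_rot: [1.247, 1.093, -0.468]
force: [-0.1, -0.1, 0.2]
grip_width: 0.0856
t 25.725 tcp [0.5634 0.0479 0.1568] rot [ 1.247  1.093 -0.468] q [0.1135, 0.2442, -0.5904, 2.1912, 0.9293, 0.6504, -1.3213] F [-0.1 -0.1  0.2] w 0.0856
tool axes x,y,z: [[0.41, -0.208, -0.888], [0.895, -0.096, 0.436], [-0.176, -0.974, 0.146]]
loc [-88.1 -19.  156.8]
```

View pics/w16.png

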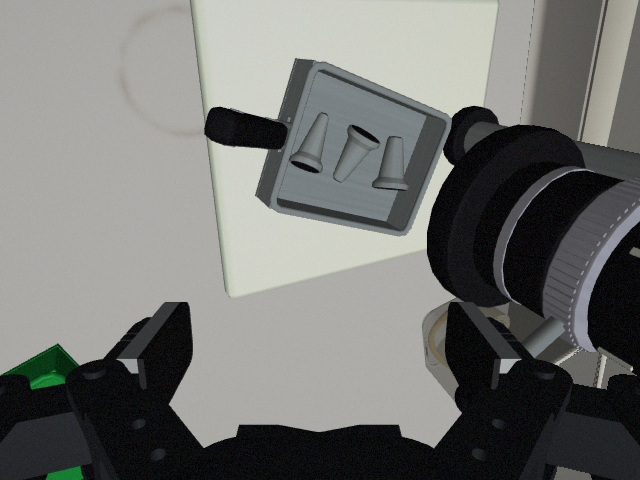

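```bash
for i in 1 ; do python3 -m crank '[[-1,[0.5,0,3],0],[-1,[0,0,0],0]]'; done; python3 -m crank '[[-1,[0.5,0,3],0],[-1,[0,0,0],0]]';  python3 - <<'E'
from h import *
from rig import camera
s=show(); print("loc",w2loc(s["tool_pos"]))
for n in ["scene","wrist"]:
    c=camera(n); np.savez(n+"17.npz",**c)
cv2.imwrite("pics/w17.png",load("wrist17.npz")["color"][:,:,::-1])
t=load("scene17.npz")["color"][170:320,190:340,::-1]; cv2.imwrite("pics/s17z.png",cv2.resize(t,None,fx=4,fy=4,interpolation=cv2.INTER_CUBIC))
E
```

```text
time: 26.08
tool_pos: [0.5631, 0.0449, 0.1567]
tcp_rot: [1.247, 1.093, -0.468]
force: [0.9, 0.2, 0.2]
grip_width: 0.0853
time: 26.32
tool_pos: [0.5627, 0.0418, 0.1567]
tcp_rot: [1.247, 1.093, -0.468]
force: [-0.3, 1.2, 0.1]
grip_width: 0.0854
t 26.325 tcp [0.5627 0.0418 0.1567] rot [ 1.247  1.093 -0.468] q [0.1237, 0.2401, -0.587, 2.1958, 0.928, 0.6417, -1.3102] F [-0.3  1.2  0.1] w 0.0854
tool axes x,y,z: [[0.41, -0.208, -0.888], [0.895, -0.096, 0.436], [-0.176, -0.974, 0.146]]
loc [-88.1 -25.1 156.7]
```

View pics/w17.png

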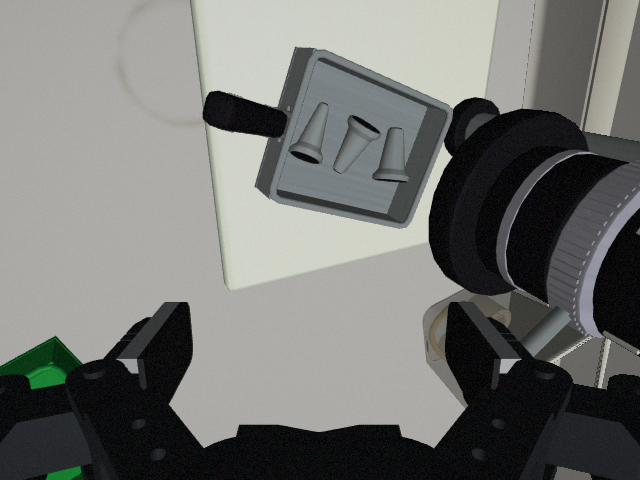

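View pics/s17z.png

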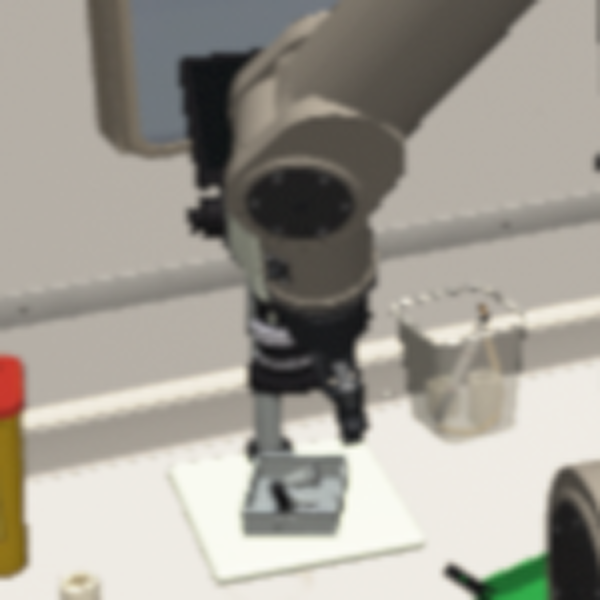

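```bash
python3 -m crank '[[-1,[0.5,0,3],0],[-1,[0,0,0],0]]' | sed -n 2,4p; python3 -m crank '[[-1,[0.3,0,2],0],[-1,[0,0,0],0]]'| sed -n 2,4p
```

```text
tool_pos: [0.5625, 0.0394, 0.1568]
tcp_rot: [1.248, 1.093, -0.466]
force: [-0.5, 3.7, -0.9]
tool_pos: [0.5625, 0.0386, 0.1569]
tcp_rot: [1.251, 1.093, -0.462]
force: [-0.2, 8.9, -1.3]
```

```bash
python3 - <<'E'
from h import *
from rig import camera
s=show(); print("loc",w2loc(s["tool_pos"]))
c=camera("wrist"); np.savez("wrist18.npz",**c)
t=c["color"][200:440,380:640,::-1]; cv2.imwrite("pics/w18.png",cv2.resize(t,None,fx=2.5,fy=2.5,interpolation=cv2.INTER_CUBIC))
E
```

```text
t 26.925 tcp [0.5625 0.0386 0.1569] rot [ 1.251  1.093 -0.462] q [0.1315, 0.2369, -0.5856, 2.199, 0.9266, 0.6332, -1.3005] F [-0.2  8.9 -1.3] w 0.0853
tool axes x,y,z: [[0.411, -0.205, -0.888], [0.895, -0.094, 0.436], [-0.173, -0.974, 0.145]]
loc [-88.  -28.2 156.9]
```

View pics/w18.png

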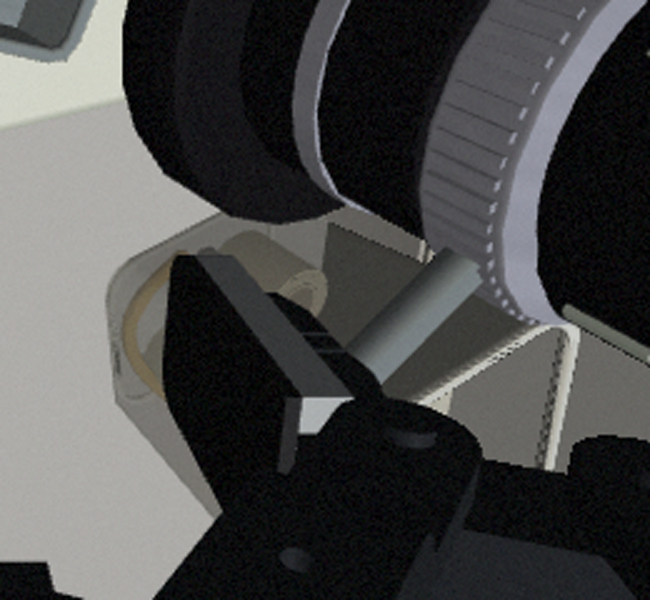

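```bash
python3 -m crank '[[-1,[-0.8,0,-4.9],0],[-1,[-1.3,0,-7.9],0],[-1,[-1.3,0,-7.9],0],[-1,[0,0,0],0]]'; python3 - <<'E'
from h import *
from rig import robot
s=robot.sense(); print(w2loc(s["tool_pos"])); print(toolR(s).T@(loc2w((-70,0,30))-M)*1000)
E
```

```text
time: 27.48
tool_pos: [0.5646, 0.0588, 0.1567]
tcp_rot: [1.247, 1.093, -0.467]
force: [0.1, -0.2, -0.6]
grip_width: 0.0852
[-88.1  -8.  156.7]
[-56.73525668 -49.93178485   9.37696702]
```

```bash
python3 -m crank '[[-1,[-9.5,-8.3,1.6],0],[-1,[-9.5,-8.3,1.6],0],[-1,[-9.5,-8.3,1.6],0],[-1,[-9.5,-8.3,1.6],0],[-1,[-9.5,-8.3,1.6],0],[-1,[-9.5,-8.3,1.6],0],[-1,[-20,0,0],0],[-1,[-20,0,0],0],[-1,[0,0,0],0]]'; python3 - <<'E'
from h import *
from rig import camera
s=show(); print("loc",w2loc(s["tool_pos"]))
for n in ["top","wrist","scene"]:
    c=camera(n); np.savez(n+"19.npz",**c)
cv2.imwrite("pics/w19.png",load("wrist19.npz")["color"][:,:,::-1])
t=load("top19.npz")["color"][130:280,150:350,::-1]; cv2.imwrite("pics/t19z.png",cv2.resize(t,None,fx=4,fy=4,interpolation=cv2.INTER_CUBIC))
E
```

```text
time: 28.6
tool_pos: [0.4784, 0.0739, 0.224]
tcp_rot: [1.25, 1.091, -0.465]
force: [0.5, 0.2, -0.2]
grip_width: 0.0856
t 28.6 tcp [0.4784 0.0739 0.224 ] rot [ 1.25   1.091 -0.465] q [0.1195, -0.0009, -0.6801, 2.2596, 0.6367, 0.725, -1.1555] F [ 0.5  0.2 -0.2] w 0.0856
tool axes x,y,z: [[0.413, -0.207, -0.887], [0.894, -0.095, 0.438], [-0.175, -0.974, 0.146]]
loc [-175.3   -1.9  224. ]
```

View pics/w19.png

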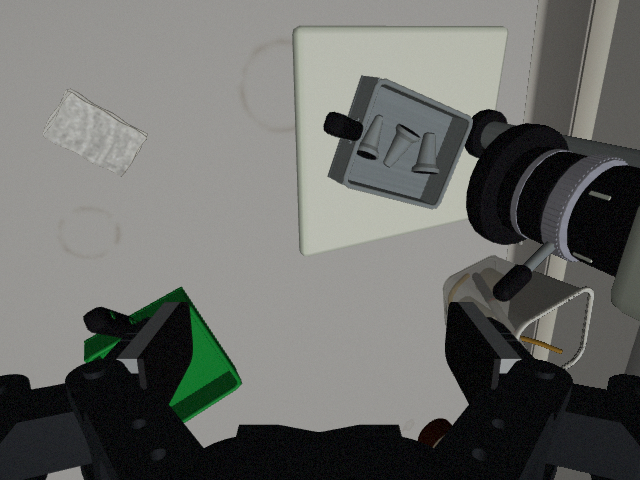

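View pics/t19z.png

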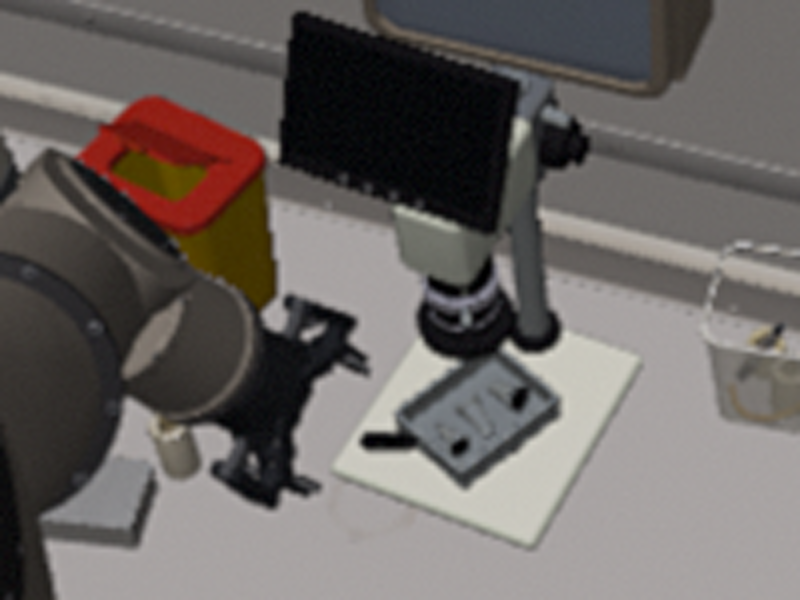

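```bash
python3 - <<'E'
from h import *
w=load("wrist19.npz"); t=load("top19.npz")
k,p=(513,282),(545,252)
K,P=w2loc(ray(w,*k,.204)),w2loc(ray(w,*p,.204)); print(K,P,w2loc(dep(w,*k)),w2loc(dep(w,*p)))
d=K-P; print("dir angle",np.arctan2(d[1],-d[0]),"knob from M",np.arctan2(K[1],-K[0]),np.hypot(*K[:2]))
f=lambda p:(150+(p[0]-1.5)/4,130+(p[1]-1.5)/4)
q=f((461,330)); print("top px of expected stop / start:",[ (np.array(proj(t,loc2w(x)))-[150,130])*4 for x in ((-50.3,-34.4,204),(-50.3,34.4,204))])
c=[ray(w,*p,.045) for p in ((363,76),(471,116),(437,208),(331,177))]
print("dish?",[x.round(3) for x in c])
E
python3 - <<'E'
from h import *
im=load("wrist19.npz")["color"][30:310,320:640,::-1]
cv2.imwrite("pics/w19z.png",cv2.resize(im,None,fx=2.1,fy=2.1,interpolation=cv2.INTER_CUBIC))
E
```

```text
[-45.7 -36.1 204. ] [-24.4 -22.1 204. ] [-51.3 -32.4 208.1] [-28.6 -19.9 206.8]
dir angle -0.5814738606196139 knob from M -0.668573147011366 58.238303546720864
top px of expected stop / start: [array([466.60316353, 341.19562997]), array([388.5512097 , 312.68311704])]
dish? [array([0.609, 0.124, 0.045]), array([0.72 , 0.074, 0.045]), array([ 0.685, -0.007,  0.045]), array([0.574, 0.051, 0.045])]
```

View pics/w19z.png

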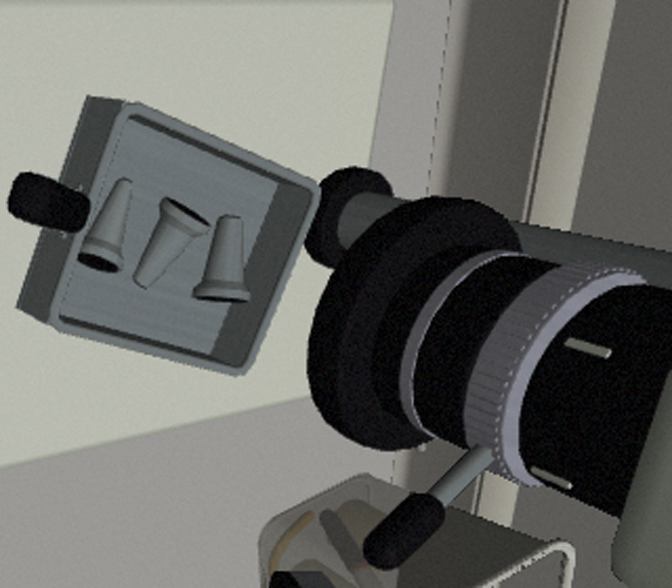

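```bash
python3 - <<'E'
from h import *
from rig import robot,camera
w=load("wrist19.npz")
c=np.array([ray(w,320+u/2.1,30+v/2.1,.045) for u,v in ((130,103),(318,188),(243,374),(52,325))])
print("dish centre",c.mean(0),"loc",w2loc(c.mean(0)),np.linalg.norm(np.diff(c,axis=0),axis=1))
s=robot.sense(); print(s["qd"].round(4),s["time"],s["force"])
robot.finish_job()
E
```

```text
dish centre [0.65396095 0.05628762 0.045     ] loc [ 1.1 -1.1 45. ] [0.10671374 0.08629775 0.10787077]
[-0.0003  0.0121  0.0023 -0.0027 -0.003   0.      0.0008] 28.75 [-0.08670082 -0.24324915 -0.46999226]
the job is handed in; nothing more can be done
```

The job was handed in at 28.75 s of the 58 s allowed; no verdict is reported back. I carried the dish to the stage and let it go there. Then I pushed the iris lever to its right-hand stop with one open finger and backed the arm clear.

**Tilt:** The moves offer no way to lean the tool directly. I got the roughly 27° lean back by pushing the arm past a joint limit high above the bench, where the tool tilts.

**Dish:** My last measurement put its centre about 2 mm from the stage centre. The pictures showed it flat with all three specula inside. The pressing force before release reached about 28 N, firmer than I intended, but I eased it off before opening the fingers.

**Lever:** The pushing force rose from about 1 N to 9 N while the motion stalled, so it had reached the stop. In the last wrist picture the lever points 0.58 to 0.67 rad to the right, against 0.60 rad at the stop.

**Robot at hand-in:** It was clear of everything, with the tool force reading near zero.

**Disagreements:**
- The single-view estimates of the stage centre differed by up to 10 mm, so I used a combined value good to about 4 mm.
- The lever's starting angle came out as 0.35 to 0.44 rad instead of 0.60.
- The finger had to travel about 8 mm farther than I had calculated before the stop was felt.

I did not measure the tape roll, gauze or needle packet at the end. The arm's path stayed clear of them and no unexpected force appeared.

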